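Fit up a bead-test row, rub it clean and zero the wire counter

TASK

Get the weld carriage ready for a bead test: lay all the 50 x 60 mm steel coupons that are on the bench flat on the fixture in one straight row along its low fence, the 60 mm sides along the fence, butted tight against the fixed run-on tab and against each other with no gaps. Then, with the abrasive hand block held lengthwise along the row, rub along the row in a slow stroke with light, even pressure (set it down on the coupon farthest from the tab, pause briefly, slide it towards the tab and finish on the tab), and lay the block back in its tray, sole down. Also turn the wire counter's knob anticlockwise all the way back to its zero stop; leave the row tight, and the L-shaped magnet and the thin strip of offcut where they lie.

Things in the scene. Friction and masses are not known exactly. Their poses are not given: they have to be found in the camera images.
- fixture: Weld fixture, fixed: steel bed, top at z = 12 mm, over x = -45 to 70, y = -190 to 190 mm. Origin at bench level under the row's centre line; x away from the robot, y along the row towards the tab, z up. A low fence (5 mm above the bed, 10 mm wide) runs along the row, its face at x = +26.5 mm. In a tight row the coupons' centres are at x about 0 and y = 90, 30, -30, -90 mm.
- tab_face (a point): Foot of the tab's face that the first coupon butts against, at bed level, axes as the fixture's. The screwed-down run-on tab reaches 50 mm on in +y, is 50 mm wide, 15 mm high, level with the coupons. A rail 32 mm high runs 117 to 163 mm beyond the row in +x; its parked carriage and torch (156 mm high) stand over 35 mm from it in +x and 90 mm in +y.
- coupon_a: Steel test coupon, 50 mm along its own x, 60 mm along y, 15 mm thick, 0.35 kg, loose on the bench; four alike, two to four of them present. Origin at the centre of the underside.
- coupon_b: Steel test coupon, 50 mm along its own x, 60 mm along y, 15 mm thick, 0.35 kg, loose on the bench; four alike, two to four of them present. Origin at the centre of the underside.
- coupon_c: Steel test coupon, 50 mm along its own x, 60 mm along y, 15 mm thick, 0.35 kg, loose on the bench; four alike, two to four of them present. Origin at the centre of the underside.
- coupon_d: Steel test coupon, 50 mm along its own x, 60 mm along y, 15 mm thick, 0.35 kg, loose on the bench; four alike, two to four of them present. Origin at the centre of the underside.
- block: Abrasive hand block, 0.15 kg: 40 mm (its own x) by 90 mm (y), 51 mm high, a wooden grip ridge 26 mm wide (x), 72 mm long (y), from 21 to 51 mm above the origin. Under it a cushioned sole 40 x 90 mm. Origin: centre of the underside of the sole when the cushion is not squeezed. It lies in the tray at the start.
- pad (a joint): Squeeze of the block's cushioned sole in m: 0 free, at most 0.007; about 1.5 N per mm, so 3 to 4 mm is a light, even rubbing pressure (about 5 N). At rest its own weight squeezes it about 1 mm.
- tray: Shallow aluminium rest tray of the block, fixed: inside 62 mm (its x) by 130 mm (its y), floor 3 mm thick, rim 9 mm high. Origin: centre of its underside. The block lies lengthwise along the tray's y.
- counter (a joint): Pointer of the wire length counter in rad: 0 on the zero stop, up to 4.71 at full scale, growing clockwise seen from above; turn anticlockwise to reset. It stays where it is left (friction 0.05 N m).
- counter_grip (a point): Point on the knob's axis, 9 mm below the top of its grip bar (40 mm long, 12 mm wide, from 13 below to 9 above this point). It turns with the knob: x along the bar to the pointer's tip, z up. The flat dial face is 20 mm below it, radius 50 mm, on a housing 120 x 120 mm. An upright wire spool, 218 mm high, begins 135 mm from the axis on its right (-y) side.
- magnet: Bystander: L-shaped weld magnet, about 52 x 56 x 18 mm, loose, lying among the coupons. Origin near its middle, on the underside.
- offcut: Bystander: thin steel strip, 90 mm along its x, 22 x 6 mm, loose, between the fixture and the tray. Origin: centre of the underside.

How it is judged:
By the outcome, as a careful person would: the job done as asked, in the order asked, and still so for the second after the job is handed in, with the robot touching nothing.
Of coupon_a, coupon_b, coupon_c, coupon_d only 2 to 4 are there at a start; the rules pass over those that are not, and their reading is None.
At some moment in a run one of coupon_a, coupon_b, coupon_c, coupon_d may be knocked a few centimetres aside while the robot is not near it.
Once in a run the grip may slacken for a moment while it holds something.
It also fails if it takes over 210 s, if anything falls off the work surface, if the arm or the gripper's body presses on something with over 40 N, if the wrist force passes 120 N, or if a joint passes its speed limit or range.

ROBOT

A 6-joint arm with a two-finger parallel gripper is mounted at the origin on the work surface. World frame = base frame: x ahead of the robot, y to its left, z up, the work surface at z = 0. Lengths are in m, angles in rad, forces in N, time in s.
With the tool pointing down it reaches from about 0.425 to 0.95 m from the base axis. Payload 3.5 kg.
Tool frame: the origin (TCP) lies at the very end of the fingers, on their centre line; the grasp point (between the pads) lies 19 mm behind it; z points along the fingers, y is the direction in which the jaws open and shut (so a half turn about z gives the same grasp; the last joint's range is limited). The gripper opens to 85 mm and grips with 20 to 120 N. Pads are 22 mm wide; open, the fingers measure 114 mm over their backs; the gripper's body (76 mm by 85 mm) begins 54 mm behind the grasp point. The pads swing forward as they close: fully open they stand 13 mm farther back than shut.
Start: joints at [-1.462, 0.286, 1.577, -0, 1.279, -0.15], TCP at [0.173, -0.653, 0.231] pointing down, gripper open.
Joint ranges: [-2.77, 2.77], [-0.9, 2.22], [0.21, 2.48], [-1.53, 4.67], [0.24, 2.81], [-2.84, 2.84]. Speed limits (rad/s): [2.79, 2.79, 3.14, 3.14, 3.14, 3.14].

INTERFACE

Orientations are given as a unit quaternion [x, y, z, w].
In Python, from plant import ctrl, imaging gives the robot as it stands.
- The arm moves only by the shell command python3 -m creep 'ROWS' [OPENING] [FORCE]. ROWS is JSON, one flat list of numbers, 4 for each row, row after row: the shift along the tool's x, y, z in units of 25 mm (1.0 is 25 mm), then the turn about the tool's z in units of 5 degrees (1.0 is 5 degrees). A call has 1 to 20 rows; each row is the pose to reach, as a shift and turn from the pose commanded when the call began, along the tool's axes at that moment; what a row does not reach only later rows make up. A row lasts 1/12 s, in which the tool goes at most 41.7 mm and 7.16 degrees, less where a joint would pass 70% of its speed; a pose out of reach is approached as far as the arm can. A call with a gripper value outside its range is refused whole. OPENING is the closure in counts, from 0 (fully open) to 255 (shut), set as the call begins (- or left out, the last holds). The fingers move at their own pace and stop on an object; FORCE is the grip in N (left out, the last holds). Time passes only in rows, so rows that repeat a pose let the fingers close. It gives the time, the measured TCP pose, the force and the opening at its end, in the units of the state.
- ctrl.get_state(): the state, without advancing time (a new reading comes with each control period).
- imaging.read_camera(name): name is "scene" or "top"; returns the picture (400x640x3 uint8, red, green, blue); there is no depth.
- imaging.camera_info(name): a dict with "intrinsics" (3x3 intrinsics, pixels), "origin" and "attitude" of the camera in the world. Camera axes: x right, y down, z forward; pixel columns grow to the right and rows downward; lengths in m; the calibration is good to about 2 mm. A picture is of the moment at which its call begins. camera_info takes no time and is no camera call.
- ctrl.sign_off(): hands the job in, once; it reports no verdict.
Trained networks look in the newest picture that a camera, given by its name, has taken for a name from the list of things; names that differ only in an ending like _2 or _b are one class to them, and where a whole thing is asked for, a point or a joint stands for the part that bears it (a point fixed in the world has none). Each returns a list of dicts, best first, with "p" (0 to 1); they miss things now and then, are a little off and sometimes report something else, mostly with a low value. They report only what shows in the picture. A call takes as long as a camera call.
- imaging.silhouettes(camera, name): "mask" (400x640 bool, what is visible of it) and "uv" ([column, row] in pixels, amid what is visible of it).
The state is a dict: "time": time; "qpos": joint angles; "dq": joint speeds; "joint_efforts": joint torques, N m; "eef_pos": TCP position; "tcp_rot": TCP orientation; "contact_force": force on the tool from outside, world axes, zero at the start; "wrist_torque": the same for the moment, N m; "opening": opening from 0.0 (shut) to 1.0 (fully open).
Only numpy, scipy, OpenCV 4.12 (cv2) and the standard library are available. Lean on these libraries where they do the work, as an engineer would, in place of code of your own. Each camera call takes 0.05 s, during which the arm holds its last target.

## Working session

There is one attempt and no reset: what is moved stays moved. The work goes in short steps, Python scripts to look and compute and a shell command to move; the robot and the scene stay as the last step left them, time stands still between calls to the robot, and variables do not carry over. Pictures are saved under pics/ and viewed, and the job is handed in when it is done.

```bash
ls; mkdir -p pics; python3 - <<'E'
from plant import ctrl, imaging
import cv2,numpy as np
np.set_printoptions(precision=4,suppress=True)
for c in ("scene","top"):
    im=imaging.read_camera(c); cv2.imwrite(f"pics/{c}0.png",im[:,:,::-1])
    print(c,imaging.camera_info(c))
print(ctrl.get_state())
E
```

```text
pics
scene {'intrinsics': array([[435.2808,   0.    , 322.1023],
       [  0.    , 435.2808, 196.7623],
       [  0.    ,   0.    ,   1.    ]]), 'origin': array([1.0946, 0.0335, 0.9405]), 'attitude': array([ 0.6729,  0.6825, -0.2071, -0.196 ])}
top {'intrinsics': array([[385.4216,   0.    , 316.3835],
       [  0.    , 385.4216, 196.0072],
       [  0.    ,   0.    ,   1.    ]]), 'origin': array([0.3303, 0.013 , 1.1095]), 'attitude': array([ 0.7212, -0.6837,  0.0758, -0.082 ])}
{'time': 0.1, 'qpos': array([-1.462 ,  0.2871,  1.578 ,  0.    ,  1.2786, -0.15  ]), 'dq': array([-0.0008, -0.001 , -0.0033,  0.0006,  0.0015, -0.0012]), 'joint_efforts': array([  0.0006, -40.7297, -29.3701,  -0.0001,   0.0034,  -0.    ]), 'eef_pos': array([ 0.1727, -0.6519,  0.2301]), 'tcp_rot': array([ 0.9916,  0.1291,  0.    , -0.0011]), 'contact_force': array([ 0.5426,  0.1707, -0.0702]), 'wrist_torque': array([ 0.0017,  0.0342, -0.0325]), 'opening': 1.003099161838919}
```

View pics/scene0.png

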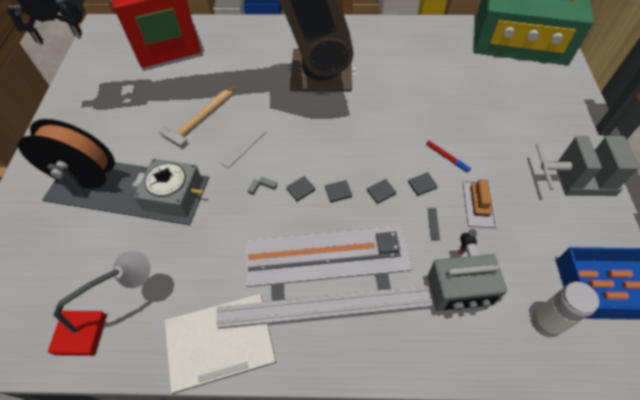

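View pics/top0.png

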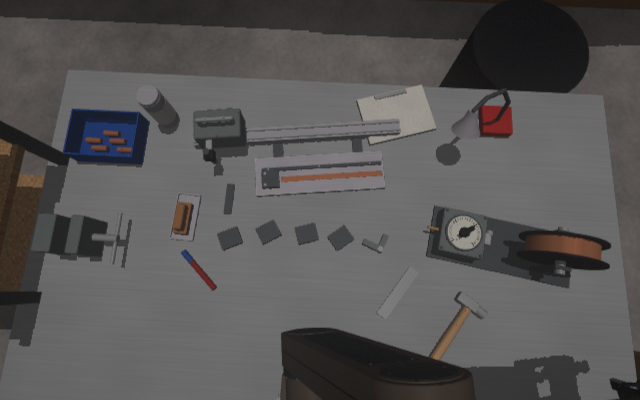

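```bash
cat > h.py <<'E'
import numpy as np,cv2
from plant import ctrl, imaging
from scipy.spatial.transform import Rotation as R
from scipy.optimize import minimize
np.set_printoptions(precision=4,suppress=True)
CI={c:imaging.camera_info(c) for c in ("scene","top")}
def proj(c,P):
    i=CI[c];q=R.from_quat(i['attitude']).inv().apply(np.atleast_2d(P)-i['origin'])
    p=q@i['intrinsics'].T
    return p[:,:2]/p[:,2:]
def ray(c,uv,z):
    i=CI[c];d=R.from_quat(i['attitude']).apply(np.linalg.inv(i['intrinsics'])@[uv[0],uv[1],1])
    o=i['origin'];return o+d*(z-o[2])/d[2]
def box(sx,sy,z0,z1,cx=0,cy=0):
    return np.array([[cx+a*sx/2,cy+b*sy/2,z] for a in(-1,1) for b in(-1,1) for z in(z0,z1)])
def place(pts,x,y,yaw,z=0):
    return R.from_euler('z',yaw).apply(pts)+[x,y,z]
S=8
def render(c,hulls,roi):
    u0,v0,u1,v1=roi;m=np.zeros(((v1-v0)*S,(u1-u0)*S),np.uint8)
    for h in hulls:
        p=(proj(c,h)+.5-[u0,v0])*S-.5
        cv2.fillConvexPoly(m,cv2.convexHull(np.round(p*16).astype(np.float32)).astype(np.int32),255,shift=4)
    return cv2.resize(m,(u1-u0,v1-v0),interpolation=cv2.INTER_AREA)/255.
def fit(masks,parts,x0,z=0,pad=12):
    """masks {cam:mask}; parts list of hull point sets; returns x,y,yaw,cost"""
    rois={}
    for c,m in masks.items():
        v,u=np.where(m);rois[c]=(max(u.min()-pad,0),max(v.min()-pad,0),min(u.max()+pad,640),min(v.max()+pad,400))
    def cost(p):
        t=0
        for c,m in masks.items():
            r=rois[c];t+=np.abs(render(c,[place(h,p[0],p[1],p[2],z) for h in parts],r)-m[r[1]:r[3],r[0]:r[2]]).sum()/m.sum()
        return t/len(masks)
    best=None
    for dy in (0,.4,-.4,.8):
        s=np.array(x0)+[0,0,dy];sim=np.array([s,s+[.008,0,0],s+[0,.008,0],s+[0,0,.3]])
        r=minimize(cost,s,method='Nelder-Mead',options=dict(initial_simplex=sim,xatol=1e-4,fatol=1e-4,maxiter=300))
        if best is None or r.fun<best.fun: best=r
    return (*best.x,best.fun)
def shoot(): return {c:imaging.read_camera(c) for c in CI}
E
python3 - <<'E'
from h import *
import pickle
shoot()
D={}
for n in ("coupon_a","block","tray","counter_grip","magnet","offcut","fixture"):
  for c in CI:
    s=imaging.silhouettes(c,n);D[n,c]=s
    print(n,c,[(round(float(d['p']),2),np.round(d['uv'],1).tolist(),int(d['mask'].sum())) for d in s])
pickle.dump(D,open('D0.pkl','wb'))
print(ctrl.get_state()['time'])
E
```

```text
coupon_a scene [(0.86, [336.2, 189.7], 431), (0.74, [385.4, 188.8], 426), (0.73, [419.7, 183.3], 475), (0.63, [297.9, 189.3], 476)]
coupon_a top [(0.96, [230.3, 237.7], 408), (0.76, [269.9, 232.3], 343), (0.75, [310.0, 233.4], 344), (0.62, [339.0, 239.4], 358)]
block scene [(0.96, [482.6, 196.9], 696)]
block top [(0.65, [184.8, 217.2], 468)]
tray scene [(0.81, [471.5, 216.2], 589), (0.29, [483.8, 217.7], 24)]
tray top [(0.87, [191.5, 212.7], 556), (0.24, [229.0, 236.9], 389)]
counter_grip scene [(0.62, [162.7, 176.3], 193)]
counter_grip top []
magnet scene [(0.65, [261.6, 184.1], 367)]
magnet top [(0.61, [378.1, 245.0], 142)]
offcut scene [(0.6, [480.5, 199.0], 659)]
offcut top [(0.78, [226.2, 198.6], 240), (0.63, [299.9, 156.0], 9947), (0.31, [182.3, 218.7], 501)]
fixture scene [(0.74, [354.3, 275.7], 17147)]
fixture top [(0.6, [302.5, 154.1], 9795), (0.38, [231.2, 238.7], 373)]
0.9
```

```bash
python3 - <<'E'
import cv2,numpy as np,pickle
D=pickle.load(open('D0.pkl','rb'))
s=cv2.imread('pics/scene0.png');t=cv2.imread('pics/top0.png')
def ov(im,c,n):
  for d in D[n,c]:
    cs,_=cv2.findContours(cv2.resize(d['mask'].astype(np.uint8),None,fx=4,fy=4,interpolation=0),cv2.RETR_EXTERNAL,cv2.CHAIN_APPROX_NONE)
    cv2.drawContours(im,cs,-1,(0,0,255),1)
S=cv2.resize(s,None,fx=4,fy=4,interpolation=cv2.INTER_CUBIC);T=cv2.resize(t,None,fx=4,fy=4,interpolation=cv2.INTER_CUBIC)
for n in('coupon_a','block','magnet'): ov(S,'scene',n);ov(T,'top',n)
cv2.imwrite('pics/a.png',S[640:960,960:1760]);
cv2.imwrite('pics/b.png',T[720:1100,660:1460]);cv2.imwrite('pics/c.png',np.vstack([S[880:1150,960:1700],T[580:800,960:1700]]))
E
```

```text
(no output)
```

View pics/a.png

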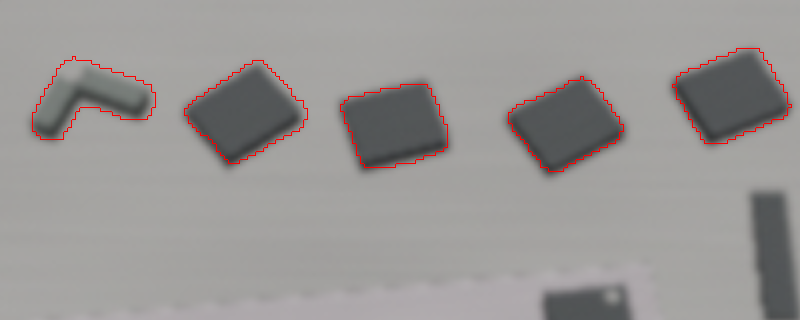

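View pics/b.png

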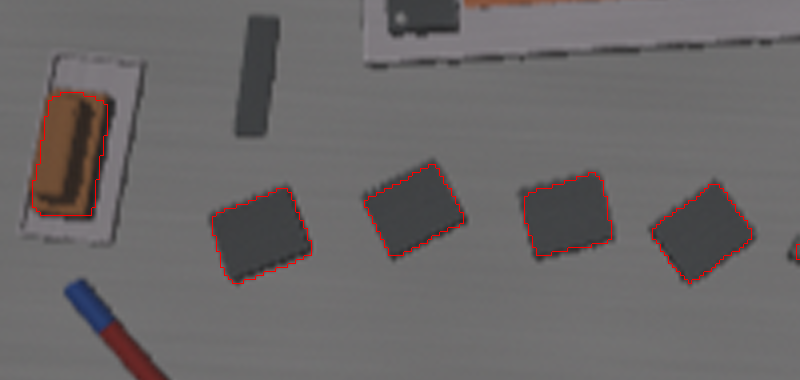

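View pics/c.png

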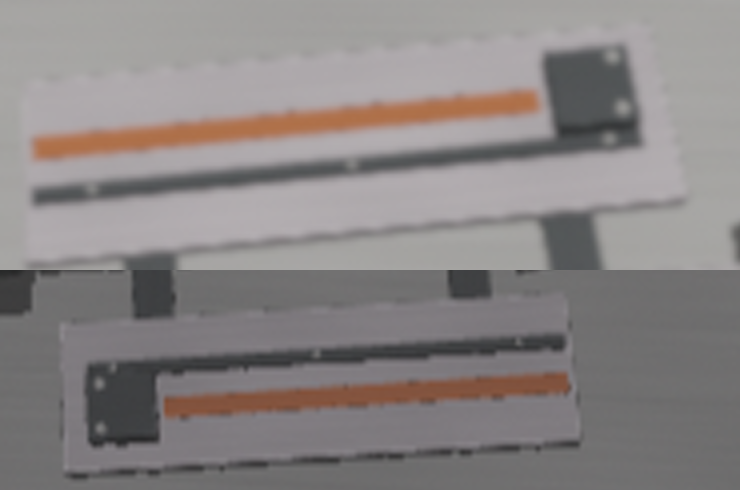

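```bash
cat >> h.py <<'E'
COUP=[box(.05,.06,0,.015)]
def soft(im,c,x,y,z,rad,parts=None):
    """soft darkness mask around world pt (rad px)"""
    g=im.astype(float).mean(2);u,v=np.round(proj(c,[x,y,z])[0]).astype(int)
    r=(max(u-rad,0),max(v-rad,0),min(u+rad+1,640),min(v+rad+1,400));p=g[r[1]:r[3],r[0]:r[2]]
    bg=np.percentile(p,75);fg=np.percentile(g[v-2:v+3,u-2:u+3],50)
    return r,np.clip((p-bg)/(fg-bg),0,1)
def fitsoft(ims,parts,x0,z=0,rad=16,cams=("scene","top"),maxit=300):
    M={c:soft(ims[c],c,x0[0],x0[1],z+.015,rad) for c in cams}
    def cost(p):
        return sum(np.abs(render(c,[place(h,*p,z) for h in parts],M[c][0])-M[c][1]).sum() for c in cams)/len(cams)
    best=None
    for dy in (0,.4,-.4,.8):
        s=np.array(x0)+[0,0,dy];sim=np.array([s,s+[.006,0,0],s+[0,.006,0],s+[0,0,.3]])
        r=minimize(cost,s,method='Nelder-Mead',options=dict(initial_simplex=sim,xatol=1e-4,fatol=1e-3,maxiter=maxit))
        if best is None or r.fun<best.fun: best=r
    return np.array([*best.x,best.fun])
E
python3 - <<'E'
from h import *
import pickle
D=pickle.load(open('D0.pkl','rb'))
ims={c:cv2.imread(f'pics/{c}0.png') for c in CI}
for px in [(301,188),(339,190),(381,190),(423,183)]:
    p=ray('scene',px,.015);x0=[p[0],p[1],0]
    print(px,[np.round(fitsoft(ims,COUP,x0,cams=k),4) for k in (("scene","top"),("scene",),("top",))])
for n,parts in (('tray',[box(.068,.136,0,.009)]),('fixture',[box(.115,.38,0,.012,.0125,0)]),('block',None)):
  if parts is None: continue
  for cams in (("scene","top"),("scene",),("top",)):
    m={c:D[n,c][0]['mask'] for c in cams}
    p=ray('scene',D[n,'scene'][0]['uv'],.01)
    print(n,cams,np.round(fit(m,parts,[p[0],p[1],0 if n=='tray' else 0]),4))
E
```

```text
(301, 188) [array([ 0.4615, -0.045 ,  0.659 , 40.3901]), array([ 0.4606, -0.0451,  0.6603, 48.8915]), array([ 0.4618, -0.045 ,  0.6578, 29.3649])]
(339, 190) [array([ 0.4687,  0.0528,  0.2977, 40.0264]), array([ 0.4676,  0.0531,  0.2949, 48.1204]), array([ 0.4691,  0.0526,  0.3046, 28.0901])]
(381, 190) [array([ 0.4677,  0.1624,  0.5385, 39.4815]), array([ 0.4669,  0.1637,  0.5384, 48.1375]), array([ 0.4681,  0.162 ,  0.5314, 24.9918])]
(423, 183) [array([ 0.4441,  0.2708,  0.4295, 38.94  ]), array([ 0.4434,  0.2719,  0.4389, 48.3556]), array([ 0.4444,  0.2707,  0.4285, 23.5109])]
tray ('scene', 'top') [0.6067 0.4008 1.4777 1.1421]
tray ('scene',) [0.6061 0.4019 1.4868 1.0615]
tray ('top',) [0.5446 0.3276 0.2488 1.2353]
fixture ('scene', 'top') [0.6371 0.0247 0.1184 0.5432]
fixture ('scene',) [0.6365 0.0249 0.1166 0.5652]
fixture ('top',) [0.6381 0.0236 0.1187 0.518 ]
```

```bash
python3 - <<'E'
from h import *
import pickle
D=pickle.load(open('D0.pkl','rb'))
ims={c:cv2.imread(f'pics/{c}0.png').astype(float) for c in CI}
# fixture: dark soft inside network mask region eroded
def run(cams,x0,fs=-.187):
    M={}
    for c in cams:
        # bed hull shrunk in world
        hull=place(box(.100,.37,.012,.012,.0125,0),*x0)
        pts=proj(c,hull);u0,v0=np.floor(pts.min(0)).astype(int);u1,v1=np.ceil(pts.max(0)).astype(int)
        r=(u0,v0,u1,v1);reg=render(c,[hull],r)>.99
        I=ims[c][v0:v1,u0:u1];g=I.mean(2);sat=I[...,2]-I[...,0]
        bg=np.median(g[reg]);fg=np.percentile(g[reg],4)
        m=np.clip((g-bg)/(fg-bg),0,1);reg&=cv2.dilate((sat>25).astype(np.uint8),np.ones((3,3)))==0
        M[c]=(r,m,reg)
    def cost(p):
        t=0
        parts=[box(.05,.05,.012,.027,0,.145),box(.010,.170-p[3],.012,.017,.0315,(.170+p[3])/2)]
        for c in cams:
            r,m,reg=M[c]
            t+=(np.abs(render(c,[place(h,*p[:3]) for h in parts],r)-m)*reg).sum()
        return t
    s=np.array([*x0,fs]);sim=np.array([s,s+[.006,0,0,0],s+[0,.006,0,0],s+[0,0,.03,0],s+[0,0,0,.01]])
    q=minimize(cost,s,method='Nelder-Mead',options=dict(initial_simplex=sim,xatol=1e-5,fatol=1e-3,maxiter=600))
    return np.array([*q.x,q.fun])
for cams in (("scene","top"),("scene",),("top",)):
    print(cams,run(cams,[.637,.0247,.118]))
p=run(("scene","top"),[.637,.0247,.118])[:3]
for c,k in(('scene',(880,1150)),('top',(580,820))):
    im=cv2.resize(cv2.imread(f'pics/{c}0.png'),None,fx=4,fy=4,interpolation=cv2.INTER_CUBIC)
    for h in (box(.115,.38,.012,.012,.0125,0),box(.05,.05,.027,.027,0,.145),box(.01,.357,.017,.017,.0315,-.0085)):
        q=cv2.convexHull(((proj(c,place(h,*p))+.5)*4).astype(np.float32)).astype(int)
        cv2.polylines(im,[q],True,(0,255,0),1)
    cv2.imwrite(f'pics/f_{c}.png',im[k[0]:k[1],960:1700])
a=cv2.imread('pics/f_scene.png');b=cv2.imread('pics/f_top.png');cv2.imwrite('pics/f.png',np.vstack([a,b]))
E
```

```text
('scene', 'top') [  0.6379   0.0235   0.1176  -0.1851 357.6222]
('scene',) [  0.637    0.0243   0.1168  -0.1856 238.9891]
('top',) [  0.6383   0.0235   0.1182  -0.1872 101.9733]
```

View pics/f.png

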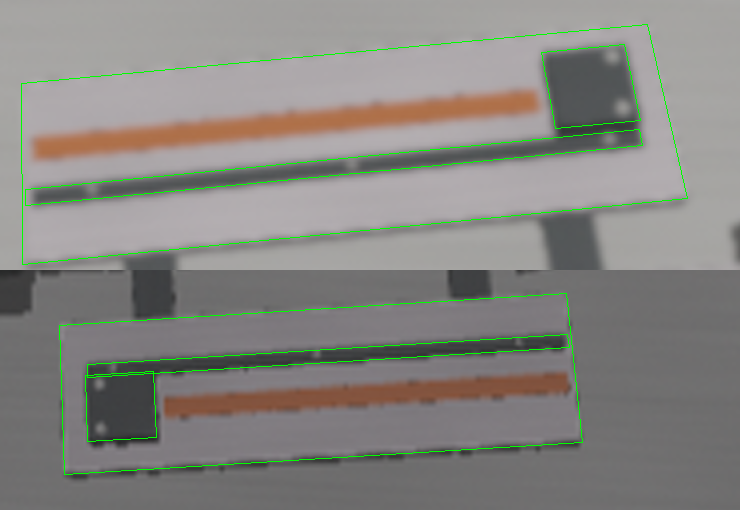

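```bash
python3 - <<'E'
import cv2,numpy as np
s=cv2.imread('pics/scene0.png');t=cv2.imread('pics/top0.png')
a=cv2.resize(s[150:230,120:220],None,fx=5,fy=5,interpolation=cv2.INTER_CUBIC)
b=cv2.resize(t[195:275,415:515],None,fx=5,fy=5,interpolation=cv2.INTER_CUBIC)
c=cv2.resize(s[165:240,440:510],None,fx=4,fy=4,interpolation=cv2.INTER_CUBIC)
d=cv2.resize(t[180:255,160:230],None,fx=4,fy=4,interpolation=cv2.INTER_CUBIC)
cv2.imwrite('pics/cnt.png',np.vstack([a,b])[:,:]);cv2.imwrite('pics/blk.png',np.hstack([c,d]))
E
```

```text
(no output)
```

View pics/cnt.png

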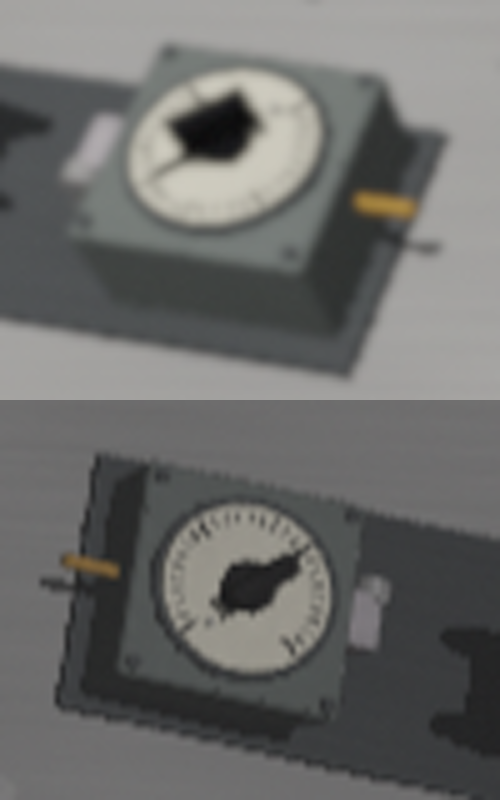

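View pics/blk.png

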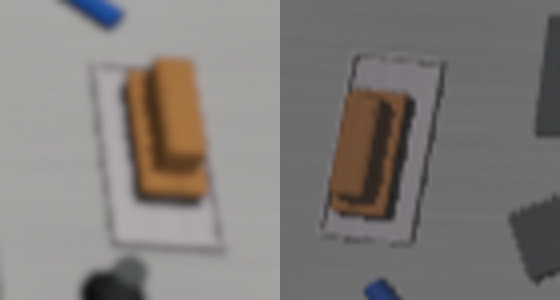

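```bash
cat >> h.py <<'E'
def tri(uvs):
    A=np.zeros((3,3));b=np.zeros(3)
    for c,uv in uvs.items():
        o=CI[c]['origin'];d=ray(c,uv,0.)-o;d/=np.linalg.norm(d);P=np.eye(3)-np.outer(d,d);A+=P;b+=P@o
    x=np.linalg.solve(A,b);return x,[np.round(proj(c,x)[0]-uv,2) for c,uv in uvs.items()]
E
python3 - <<'E'
from h import *
z=lambda x,y,f,ox,oy:((x+.5)/f-.5+ox,(y+.5)/f-.5+oy)
# ellipse fit of the dial by brightness
ims={c:cv2.imread(f'pics/{c}0.png').astype(np.uint8) for c in CI}
uv={}
for c,(u,v) in {'scene':(165,179),'top':(464,233)}.items():
    cr=ims[c][v-30:v+31,u-32:u+33].mean(2);big=cv2.resize(cr,None,fx=8,fy=8,interpolation=cv2.INTER_CUBIC)
    hsv=big>(135 if c=='top' else 175)
    n,l,st,ce=cv2.connectedComponentsWithStats(hsv.astype(np.uint8))
    k=1+np.argmax([st[i,4]*(abs(ce[i]-[260,244]).max()<80) for i in range(1,n)])
    pts=cv2.convexHull(np.argwhere(l==k)[:,::-1].astype(np.int32))
    e=cv2.fitEllipse(pts);uv[c]=np.array([(e[0][0]+.5)/8-.5+u-32,(e[0][1]+.5)/8-.5+v-30]);print(c,uv[c],np.array(e[1])/8,e[2],st[k])
print('dial',tri(uv))
print('housing corner NE etc', tri({'scene':z(170,50,5,120,150),'top':z(325,705-400,5,415,195)}), tri({'scene':z(83,222,5,120,150),'top':z(350,513-400,5,415,195)}))
E
```

```text
scene [164.3783 178.7502] [27.3667 37.0364] 67.13894653320312 [  125   125   272   233 26569]
top [463.8896 232.1784] [30.9518 33.7232] 127.96292877197266 [  130   110   259   255 30441]
dial (array([ 0.4857, -0.371 ,  0.0813]), [array([-0.06, -0.01]), array([-0.05,  0.01])])
housing corner NE etc (array([ 0.4258, -0.4115,  0.0796]), [array([0.08, 0.01]), array([ 0.07, -0.01])]) (array([ 0.5297, -0.4292,  0.0796]), [array([0.13, 0.02]), array([ 0.11, -0.01])])
```

```bash
python3 - <<'E'
from h import *
z=lambda x,y,f,ox,oy:((x+.5)/f-.5+ox,(y+.5)/f-.5+oy)
t=ray('top',z(307,147,5,415,195),.082);s=ray('scene',z(155,175,5,120,150),.082);print(t,s)
for q in(t,s): 
  d=q[:2]-[.4857,-.371];print(np.degrees(np.arctan2(d[1],d[0])),np.hypot(*d))
for n,p in (('m1 lower-left',(185,630-400)),('lower right',(290,645-400)),('gold',(215,613-400))):
  q=ray('top',z(*p,5,415,195),.08)[:2]-[.4857,-.371];print(n,np.degrees(np.arctan2(q[1],q[0])),np.hypot(*q))
# bar top darkness outline: project hypothesised bar
im=cv2.imread('pics/top0.png');sc=cv2.imread('pics/scene0.png')
a=np.radians(-28)
for c,I,(u0,v0) in(('top',im,(415,195)),('scene',sc,(120,150))):
  b=cv2.resize(I[v0:v0+80,u0:u0+100],None,fx=6,fy=6,interpolation=cv2.INTER_CUBIC)
  for zz in(.109,.087):
    P=place(box(.04,.012,zz,zz),.4857,-.371,a);q=cv2.convexHull((((proj(c,P)-[u0,v0])+.5)*6).astype(np.float32)).astype(int);cv2.polylines(b,[q],True,(0,255,0) if zz>.1 else (255,0,0),1)
  cv2.imwrite(f'pics/k_{c}.png',b[60:390])
cv2.imwrite('pics/k.png',np.vstack([cv2.imread('pics/k_top.png')[:290],cv2.imread('pics/k_scene.png')[:290]]))
E
```

```text
[ 0.5094 -0.404   0.082 ] [ 0.5038 -0.4002  0.082 ]
-54.322371947176684 0.04068491682117777
-58.209800315733716 0.03434327769890537
m1 lower-left 126.46890584667182 0.040712051543919
lower right -141.9959914908513 0.037082408360754646
gold 130.7497504856728 0.021818245931931674
```

View pics/k.png

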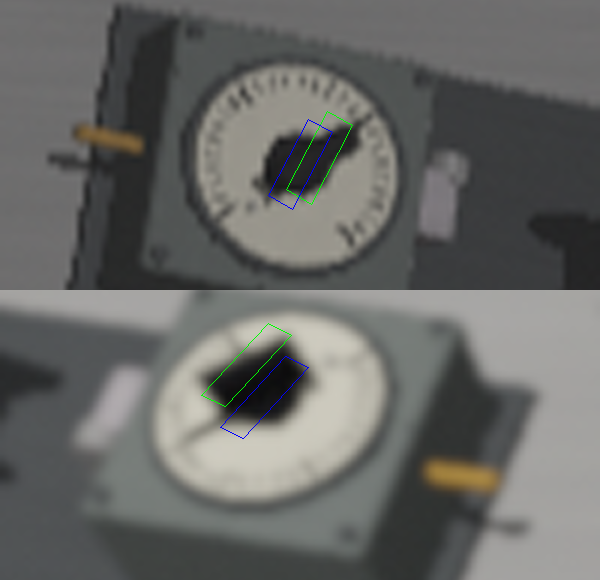

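```bash
python3 - <<'E'
from h import *
im=cv2.imread('pics/top0.png');sc=cv2.imread('pics/scene0.png')
a=np.radians(-56);O=[]
th=np.linspace(0,2*np.pi,60)
for c,I,(u0,v0) in(('top',im,(415,195)),('scene',sc,(120,150))):
  b=cv2.resize(I[v0:v0+80,u0:u0+100],None,fx=6,fy=6,interpolation=cv2.INTER_CUBIC)
  for zz in(.109,.087):
    P=place(box(.04,.012,zz,zz),.4857,-.371,a);q=cv2.convexHull((((proj(c,P)-[u0,v0])+.5)*6).astype(np.float32)).astype(int);cv2.polylines(b,[q],True,(0,255,0) if zz>.1 else (255,0,0),1)
  P=np.c_[.4857+.05*np.cos(th),-.371+.05*np.sin(th),0*th+.08]
  q=(((proj(c,P)-[u0,v0])+.5)*6).astype(int);cv2.polylines(b,[q],True,(0,0,255),1)
  O.append(b[60:350])
cv2.imwrite('pics/k2.png',np.vstack(O))
E
```

```text
(no output)
```

View pics/k2.png

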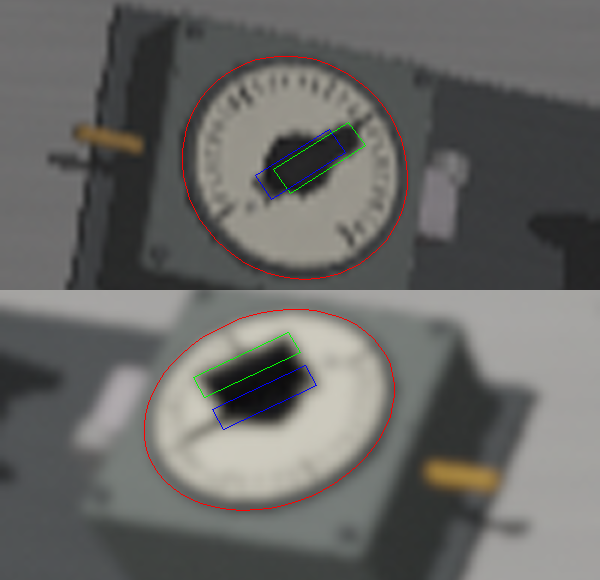

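```bash
cat >> h.py <<'E'
def go(x,y,z,phi,cur=None):
    """print tool-axis shift (units) to reach TCP pose with heading phi(deg) of tool x"""
    s=ctrl.get_state()
    if cur is None:
        r=R.from_quat(s['tcp_rot']).as_matrix();p=s['eef_pos'];ph=np.degrees(np.arctan2(r[1,0],r[0,0]))
        tilt=np.degrees(np.arccos(-r[2,2]))
    else: p=np.array(cur[:3]);ph=cur[3];tilt=0
    c,n=np.cos(np.radians(ph)),np.sin(np.radians(ph));d=np.array([x,y,z])-p
    dphi=(phi-ph+180)%360-180
    t=np.array([d[0]*c+d[1]*n,d[0]*n-d[1]*c,-d[2]])/.025
    print('t',round(s['time'],2),'at',np.round(p,4),'phi',round(ph,2),'tilt',round(tilt,2),'units',np.round(t,3),'turn',round(-dphi/5,3),'rows>=',np.ceil(max(np.linalg.norm(t)*25/41.7,abs(dphi)/7.16)),'F',np.round(s['contact_force'],1),'q6',round(np.degrees(s['qpos'][5]),1),'op',round(s['opening'],3))
E
python3 -c "
from h import *
go(.4857,-.371,.14,-57)"
```

```text
t 0.9 at [ 0.1728 -0.6525  0.2314] phi 14.83 tilt 0.0 units [14.982 -7.683  3.654] turn 14.365 rows>= 11.0 F [ 0.2 -0.   0.9] q6 -8.6 op 1.005
```

```bash
python3 -m creep '[14.98,-7.68,0,14.36, 14.98,-7.68,0,14.36, 14.98,-7.68,0,14.36, 14.98,-7.68,0,14.36, 14.98,-7.68,0,14.36, 14.98,-7.68,0,14.36, 14.98,-7.68,0,14.36, 14.98,-7.68,0,14.36, 14.98,-7.68,0,14.36, 14.98,-7.68,0,14.36, 14.98,-7.68,0,14.36, 14.98,-7.68,3.0,14.36, 14.98,-7.68,3.0,14.36, 14.98,-7.68,3.0,14.36, 14.98,-7.68,3.0,14.36, 14.98,-7.68,3.0,14.36, 14.98,-7.68,3.0,14.36]' 0 20; python3 -c "
from h import *
go(.4857,-.371,.091,-57)
im=shoot()
for c in CI: cv2.imwrite(f'pics/{c}1.png',im[c][:,:,::-1])
"
```

```text
time: 2.32
eef_pos: [0.4867, -0.3727, 0.1595]
tcp_rot: [0.879, -0.477, 0.002, 0.001]
contact_force: [-0.8, 0.0, 1.5]
opening: 0.996
t 2.32 at [ 0.4867 -0.3727  0.1595] phi -57.01 tilt 0.29 units [-0.079 -0.004  2.742] turn -0.001 rows>= 2.0 F [-0.8  0.   1.5] q6 100.1 op 0.996
```

```bash
python3 -m creep '[-0.06,0,1.3,0, -0.06,0,1.3,0, -0.06,0,2.6,0, -0.06,0,2.6,0, -0.06,0,2.6,0, -0.06,0,2.6,0]' 0 20; python3 -c "
from h import *
go(.4857,-.371,.091,-57)
im=shoot()
for c in CI: cv2.imwrite(f'pics/{c}1.png',im[c][:,:,::-1])
b=cv2.resize(im['scene'][130:220,100:240,::-1],None,fx=5,fy=5,interpolation=cv2.INTER_CUBIC);cv2.imwrite('pics/s1.png',b)
"
```

```text
time: 2.92
eef_pos: [0.4853, -0.3703, 0.0929]
tcp_rot: [0.879, -0.477, 0.001, 0.0]
contact_force: [0.3, -0.3, -0.7]
opening: 0.999
t 2.92 at [ 0.4853 -0.3703  0.0929] phi -56.98 tilt 0.07 units [0.033 0.    0.075] turn 0.004 rows>= 1.0 F [ 0.3 -0.3 -0.7] q6 100.1 op 0.999
```

View pics/s1.png

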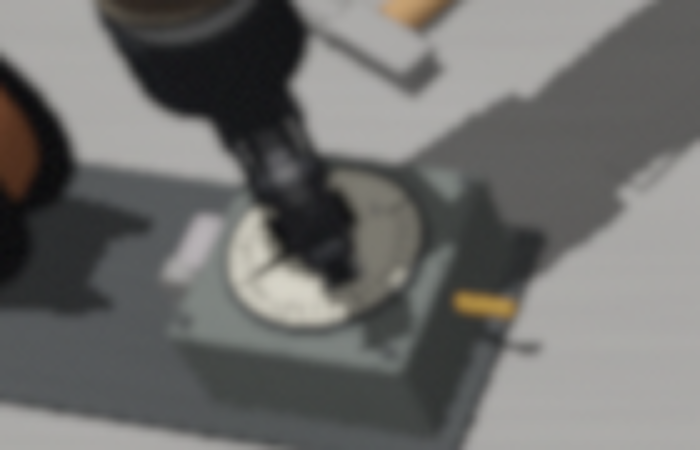

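```bash
python3 -m creep '[0,0,0.1,0, 0,0,0.1,0, 0,0,0.1,0, 0,0,0.1,0, 0,0,0.1,0, 0,0,0.1,0, 0,0,0.1,0, 0,0,0.1,0, 0,0,0.1,0, 0,0,0.1,0]' 255 30; python3 -c "
from h import *
print(ctrl.get_state()['wrist_torque'])
go(.4857,-.371,.091,-57)"
```

```text
time: 3.85
eef_pos: [0.4837, -0.3704, 0.0891]
tcp_rot: [0.879, -0.477, -0.001, 0.001]
contact_force: [-4.9, -1.4, 2.7]
opening: 0.133
[-0.1818  0.7101  0.0552]
t 3.85 at [ 0.4837 -0.3704  0.0891] phi -56.93 tilt 0.17 units [ 0.062 -0.056 -0.077] turn 0.013 rows>= 1.0 F [-4.9 -1.4  2.7] q6 100.1 op 0.133
```

```bash
python3 -m creep '[0,0,0,-1.2, 0,0,0,-2.4, 0,0,0,-3.6, 0,0,0,-4.8, 0,0,0,-6, 0,0,0,-7.2, 0,0,0,-8.4, 0,0,0,-9.6, 0,0,0,-10.8, 0,0,0,-12, 0,0,0,-13.2, 0,0,0,-14.4, 0,0,0,-15.6, 0,0,0,-16.8, 0,0,0,-18, 0,0,0,-18]'; python3 -c "
from h import *
print(ctrl.get_state()['wrist_torque'])
go(.4857,-.371,.091,-57)"
```

```text
time: 5.18
eef_pos: [0.4833, -0.372, 0.0891]
tcp_rot: [0.958, 0.286, -0.002, 0.001]
contact_force: [-6.0, -5.0, 1.9]
opening: 0.13
[-0.8388  0.9204  0.0433]
t 5.18 at [ 0.4833 -0.372   0.0891] phi 33.29 tilt 0.28 units [ 0.103  0.021 -0.076] turn 18.057 rows>= 13.0 F [-6.  -5.   1.9] q6 9.9 op 0.13
```

```bash
python3 -m creep '[0,0,0,-1.2, 0,0,0,-2.4, 0,0,0,-3.6, 0,0,0,-4.8, 0,0,0,-6, 0,0,0,-7.2, 0,0,0,-8.4, 0,0,0,-9.6, 0,0,0,-10.8, 0,0,0,-12, 0,0,0,-13.2, 0,0,0,-14.4, 0,0,0,-15.6, 0,0,0,-16.5, 0,0,0,-17.5, 0,0,0,-17.5]'; python3 -c "
from h import *
print(ctrl.get_state()['wrist_torque'])
go(.4857,-.371,.091,-57)"
```

```text
time: 6.52
eef_pos: [0.4847, -0.3724, 0.0891]
tcp_rot: [0.494, 0.869, -0.002, 0.002]
contact_force: [-1.5, -6.6, -2.4]
opening: 0.13
[-1.0393  0.2791  0.0658]
t 6.52 at [ 0.4847 -0.3724  0.0891] phi 120.73 tilt 0.33 units [ 0.028  0.062 -0.076] turn 35.546 rows>= 25.0 F [-1.5 -6.6 -2.4] q6 -77.6 op 0.13
```

```bash
python3 -m creep '[0,0,0,-0.4, 0,0,0,-0.8,0,0,0,-0.8, 0,0,0,-0.8]'; python3 -c "
from h import *
print(ctrl.get_state()['wrist_torque'])
go(.4857,-.371,.091,-57)"
```

```text
time: 6.85
eef_pos: [0.4848, -0.3724, 0.0891]
tcp_rot: [0.465, 0.885, -0.002, 0.002]
contact_force: [-0.8, -6.0, -1.9]
opening: 0.132
[-1.0921  0.2285  0.06  ]
t 6.85 at [ 0.4848 -0.3724  0.0891] phi 124.57 tilt 0.33 units [ 0.025  0.062 -0.075] turn -35.686 rows>= 25.0 F [-0.8 -6.  -1.9] q6 -81.4 op 0.132
```

```bash
python3 -m creep '[0,0,0,-0.4, 0,0,0,-0.8, 0,0,0,-0.8]'; python3 -c "
from h import *
print(ctrl.get_state()['wrist_torque'])
go(.4857,-.371,.091,-57)"; python3 -m creep '[0,0,0,-0.4, 0,0,0,-0.8, 0,0,0,-0.8]'; python3 -c "
from h import *
print(ctrl.get_state()['wrist_torque'])
go(.4857,-.371,.091,-57)"
```

```text
time: 7.1
eef_pos: [0.4849, -0.3724, 0.0892]
tcp_rot: [0.436, 0.9, -0.002, 0.002]
contact_force: [-1.0, -6.9, -2.1]
opening: 0.13
[-1.1072  0.2848 -0.8794]
t 7.1 at [ 0.4849 -0.3724  0.0892] phi 128.33 tilt 0.3 units [ 0.023  0.059 -0.074] turn -34.934 rows>= 25.0 F [-1.  -6.9 -2.1] q6 -85.2 op 0.13
time: 7.35
eef_pos: [0.4847, -0.372, 0.0893]
tcp_rot: [0.405, 0.914, -0.001, 0.001]
contact_force: [-3.4, -5.1, -0.4]
opening: 0.134
[-0.8241  0.4267 -1.3317]
t 7.35 at [ 0.4847 -0.372   0.0893] phi 132.18 tilt 0.2 units [ 0.003  0.057 -0.067] turn -34.165 rows>= 24.0 F [-3.4 -5.1 -0.4] q6 -89.1 op 0.134
```

```bash
python3 -m creep '[0,0,0,0, 0,0,0,0, 0,0,0,0, 0,0,0,0, 0,0,0,0, 0,0,-1.5,0, 0,0,-3,0, 0,0,-3,0]' 0 ; python3 -c "
from h import *
go(.4615,-.045,.10,127.7)"
```

```text
time: 8.02
eef_pos: [0.4884, -0.3729, 0.1728]
tcp_rot: [0.402, 0.916, -0.003, 0.007]
contact_force: [1.6, -0.7, 1.7]
opening: 1.001
t 8.02 at [ 0.4884 -0.3729  0.1728] phi 132.57 tilt 0.84 units [10.389  8.08   2.911] turn 0.974 rows>= 9.0 F [ 1.6 -0.7  1.7] q6 -89.4 op 1.001
```

```bash
python3 -m creep '[10.4,8.1,0,1, 10.4,8.1,0,1, 10.4,8.1,0,1, 10.4,8.1,0,1, 10.4,8.1,0,1, 10.4,8.1,0,1, 10.4,8.1,0,1, 10.4,8.1,0,1, 10.4,8.1,1,1, 10.4,8.1,1,1, 10.4,8.1,1,1]' 0 ; python3 -c "
from h import *
go(.4615,-.045,.10,127.7)
im=shoot()
for c in CI: cv2.imwrite(f'pics/{c}2.png',im[c][:,:,::-1])
I={c:im[c][:,:,::-1] for c in CI}
for x0 in ([.4615,-.045,.66],[.4687,.0528,.298],[.4677,.1624,.5385],[.4441,.2708,.43]):
  print([np.round(fitsoft(I,COUP,x0,cams=k),4) for k in (('scene',),('top',))])
"
```

```text
time: 8.93
eef_pos: [0.4574, -0.0406, 0.138]
tcp_rot: [0.441, 0.897, -0.0, -0.001]
contact_force: [-0.4, -0.1, 0.5]
opening: 1.003
t 8.93 at [ 0.4574 -0.0406  0.138 ] phi 127.61 tilt 0.15 units [-0.239  0.023  1.519] turn -0.018 rows>= 1.0 F [-0.4 -0.1  0.5] q6 -55.4 op 1.003
[array([  0.4497,  -0.0394,   2.0207, 239.011 ]), array([  0.479 ,  -0.051 ,   2.2565, 355.1608])]
[array([ 0.4676,  0.0528,  0.2947, 81.553 ]), array([  0.4682,   0.0443,   0.181 , 313.1332])]
[array([ 0.4672,  0.1637,  0.5568, 49.0389]), array([ 0.4681,  0.162 ,  0.5383, 25.012 ])]
[array([ 0.4432,  0.2719,  0.4321, 48.1603]), array([ 0.4443,  0.2707,  0.4276, 23.0647])]
```

View pics/top2.png

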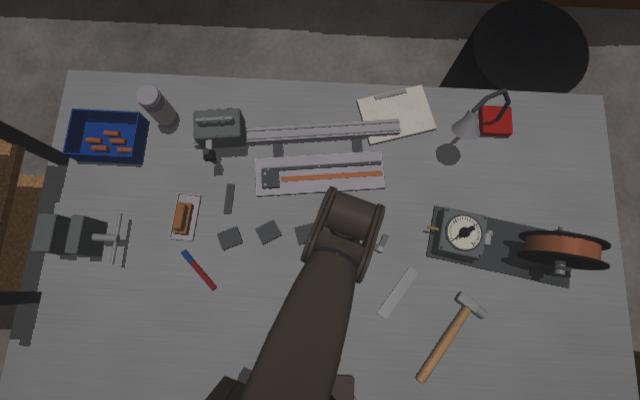

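View pics/scene2.png

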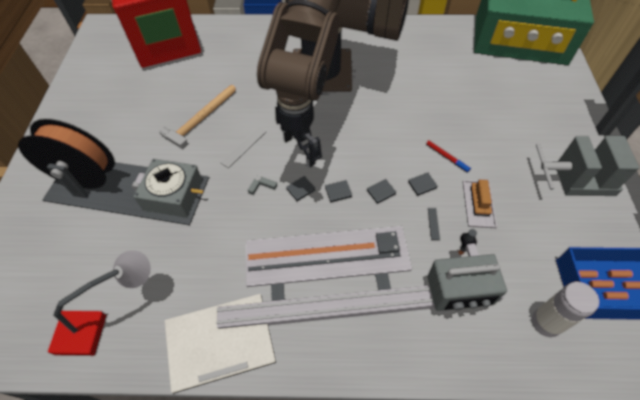

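```bash
python3 - <<'E'
import cv2,numpy as np
r=[cv2.resize(cv2.imread(f'pics/top{i}.png')[200:265,430:500],None,fx=5,fy=5,interpolation=cv2.INTER_CUBIC) for i in(0,2)]
q=[cv2.resize(cv2.imread(f'pics/scene{i}.png')[150:205,130:200],None,fx=5,fy=5,interpolation=cv2.INTER_CUBIC) for i in(0,2)]
cv2.imwrite('pics/k3.png',np.vstack([np.hstack(r),np.hstack(q)]))
E
```

```text
(no output)
```

View pics/k3.png

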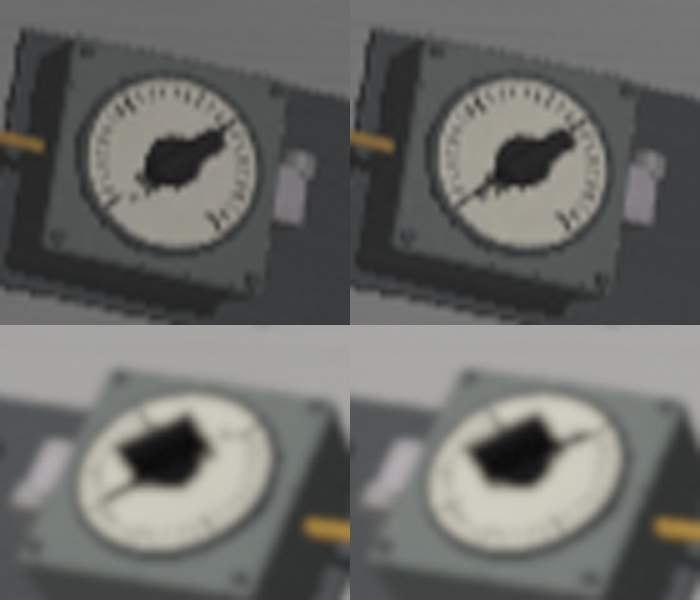

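```bash
python3 -m creep '[-0.2,0.02,1.6,0, -0.2,0.02,3.2,0, -0.2,0.02,4.5,0, -0.2,0.02,5.35,0, -0.2,0.02,5.35,0, -0.2,0.02,5.35,0]' 0 ; python3 -c "
from h import *
go(.4615,-.045,.004,127.7)
im=imaging.read_camera('scene')[:,:,::-1]
cv2.imwrite('pics/g1.png',cv2.resize(im[120:220,230:360],None,fx=6,fy=6,interpolation=cv2.INTER_CUBIC))
"
```

```text
time: 9.53
eef_pos: [0.4619, -0.046, 0.005]
tcp_rot: [0.443, 0.897, -0.0, -0.001]
contact_force: [0.1, -0.3, -0.0]
opening: 0.998
t 9.53 at [ 0.4619 -0.046   0.005 ] phi 127.42 tilt 0.08 units [0.04  0.013 0.041] turn -0.056 rows>= 1.0 F [ 0.1 -0.3 -0. ] q6 -55.7 op 0.998
```

View pics/g1.png

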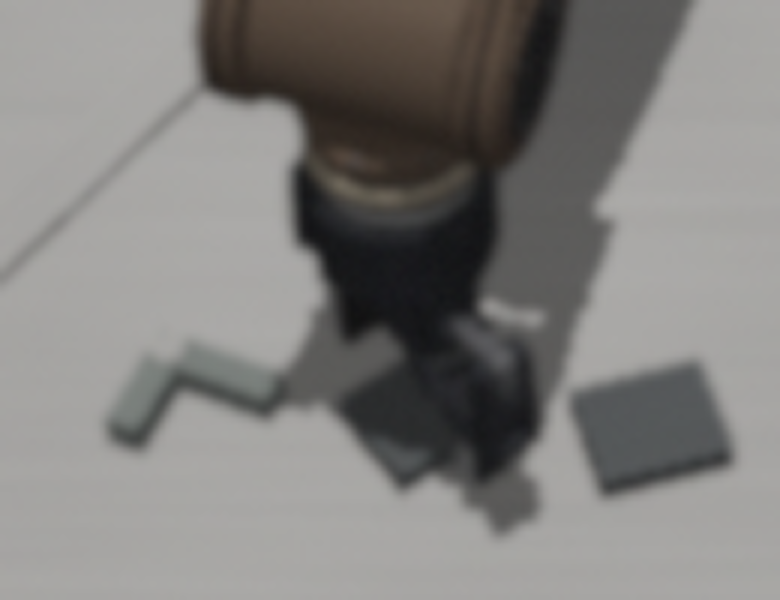

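```bash
python3 -m creep '[0,0,0.04,0, 0,0,0.04,0, 0,0,0.04,0, 0,0,0.04,0, 0,0,0.04,0, 0,0,0.04,0, 0,0,-1,0, 0,0,-1,0]' 255 60 ; python3 -c "
from h import *
go(.4615,-.045,.004,127.7)
go(.50,-.045,.05,127.7)
im=imaging.read_camera('scene')[:,:,::-1]
cv2.imwrite('pics/g2.png',cv2.resize(im[120:220,230:360],None,fx=6,fy=6,interpolation=cv2.INTER_CUBIC))
"
```

```text
time: 10.25
eef_pos: [0.4642, -0.0456, 0.0334]
tcp_rot: [0.442, 0.897, 0.001, 0.003]
contact_force: [1.9, -0.1, -2.8]
opening: 0.557
t 10.25 at [ 0.4642 -0.0456  0.0334] phi 127.54 tilt 0.38 units [ 0.085 -0.072  1.176] turn -0.032 rows>= 1.0 F [ 1.9 -0.1 -2.8] q6 -55.7 op 0.557
t 10.25 at [ 0.4642 -0.0456  0.0334] phi 127.54 tilt 0.38 units [-0.853  1.149 -0.664] turn -0.032 rows>= 1.0 F [ 1.9 -0.1 -2.8] q6 -55.7 op 0.557
```

View pics/g2.png

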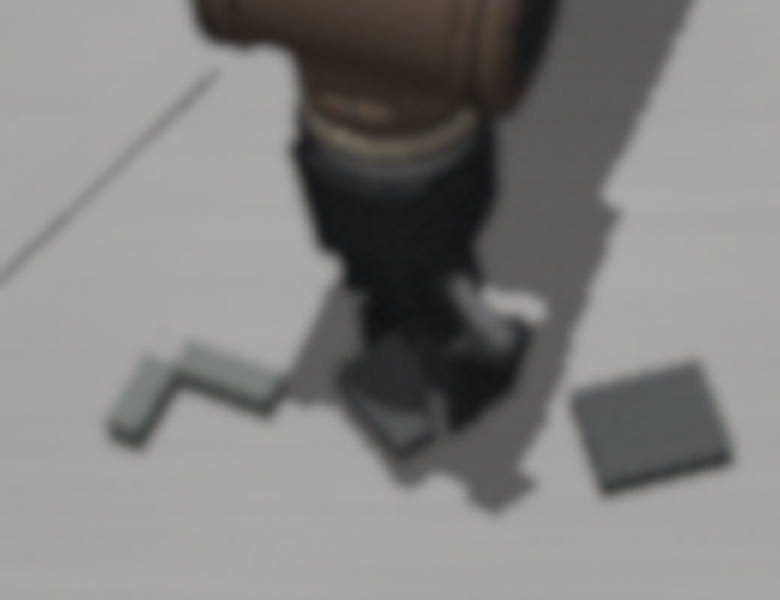

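```bash
cat >> h.py <<'E'
FX=np.array([.6378,.0238]);FA=.1176
def L2W(lx,ly): return FX+np.array([[np.cos(FA),-np.sin(FA)],[np.sin(FA),np.cos(FA)]])@[lx,ly]
def W2L(x,y): return np.array([[np.cos(FA),np.sin(FA)],[-np.sin(FA),np.cos(FA)]])@(np.array([x,y])-FX)
def gol(lx,ly,z,rel=90.): 
    go(*L2W(lx,ly),z,np.degrees(FA)+rel); print('local now',np.round(W2L(*ctrl.get_state()['eef_pos'][:2]),4))
E
python3 -c "
from h import *
gol(0,.083,.08)"
```

```text
t 10.3 at [ 0.4638 -0.0455  0.0322] phi 127.54 tilt 0.36 units [ 0.81   8.908 -1.912] turn 6.16 rows>= 6.0 F [ 0.5 -0.5 -3.5] q6 -55.7 op 0.562
local now [-0.1809 -0.0484]
```

```bash
python3 -m creep '[0,0,-1.9,1, 0,0,-1.9,2, 0.3,3,-1.9,3, 0.5,5,-1.9,4, 0.7,7,-1.9,5, 0.8,8.9,-1.9,6.16, 0.8,8.9,-1.9,6.16, 0.8,8.9,-1.9,6.16, 0.8,8.9,-1.9,6.16]'; python3 -c "
from h import *
gol(0,.083,.03)
gol(0,.083,.02)
im=shoot()
for c in CI: cv2.imwrite(f'pics/{c}3.png',im[c][:,:,::-1])
cv2.imwrite('pics/g3.png',cv2.resize(im['scene'][180:280,300:430,::-1],None,fx=6,fy=6,interpolation=cv2.INTER_CUBIC))
"
```

```text
time: 11.05
eef_pos: [0.6279, 0.1092, 0.0763]
tcp_rot: [0.663, 0.748, 0.001, 0.0]
contact_force: [-0.6, -0.7, -4.5]
opening: 0.557
t 11.05 at [0.6279 0.1092 0.0763] phi 96.91 tilt 0.08 units [-0.118 -0.009  1.852] turn 0.034 rows>= 2.0 F [-0.6 -0.7 -4.5] q6 -6.2 op 0.557
local now [0.0002 0.086 ]
t 11.05 at [0.6279 0.1092 0.0763] phi 96.91 tilt 0.08 units [-0.118 -0.009  2.252] turn 0.034 rows>= 2.0 F [-0.6 -0.7 -4.5] q6 -6.2 op 0.557
local now [0.0002 0.086 ]
```

View pics/g3.png

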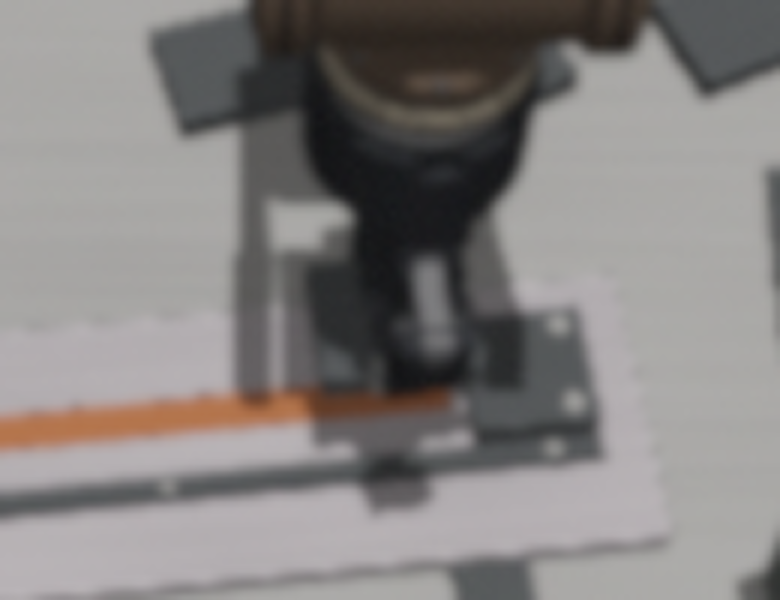

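```bash
python3 -m creep '[-0.12,0,1,0, -0.12,0,2,0, -0.12,0,2.25,0, -0.12,0,2.25,0, -0.12,0,2.25,0]'; python3 -c "
from h import *
gol(0,.083,.016)"
```

```text
time: 11.57
eef_pos: [0.6255, 0.1027, 0.021]
tcp_rot: [0.665, 0.747, -0.0, -0.0]
contact_force: [-0.4, 0.1, -2.9]
opening: 0.563
t 11.57 at [0.6255 0.1027 0.021 ] phi 96.67 tilt 0.07 units [0.128 0.118 0.199] turn -0.014 rows>= 1.0 F [-0.4  0.1 -2.9] q6 -6.5 op 0.563
local now [-0.003   0.0798]
```

```bash
python3 -m creep '[0,0,0.08,0, 0,0,0.16,0, 0,0,0.16,0]'; python3 -c "
from h import *
gol(0,.083,.016)"
```

```text
time: 11.82
eef_pos: [0.6268, 0.1032, 0.0183]
tcp_rot: [0.664, 0.747, 0.0, 0.0]
contact_force: [-1.8, -1.0, 0.2]
opening: 0.557
t 11.82 at [0.6268 0.1032 0.0183] phi 96.73 tilt 0.06 units [0.113 0.065 0.091] turn -0.002 rows>= 1.0 F [-1.8 -1.   0.2] q6 -6.5 op 0.557
local now [-0.0016  0.0802]
```

```bash
python3 -m creep '[0.1,0.03,0,0, 0.2,0.06,0,0, 0.3,0.06,0,0, 0.3,0.06,0,0]'; python3 -c "
from h import *
gol(0,.09,.016)
cv2.imwrite('pics/g4.png',cv2.resize(imaging.read_camera('scene')[180:280,300:430,::-1],None,fx=6,fy=6,interpolation=cv2.INTER_CUBIC))
"
```

```text
time: 12.15
eef_pos: [0.6277, 0.1112, 0.0183]
tcp_rot: [0.664, 0.748, 0.0, 0.001]
contact_force: [-2.0, -4.3, 2.6]
opening: 0.563
t 12.15 at [0.6277 0.1112 0.0183] phi 96.77 tilt 0.1 units [ 0.083 -0.01   0.091] turn 0.007 rows>= 1.0 F [-2.  -4.3  2.6] q6 -5.8 op 0.563
local now [0.0003 0.0879]
```

View pics/g4.png

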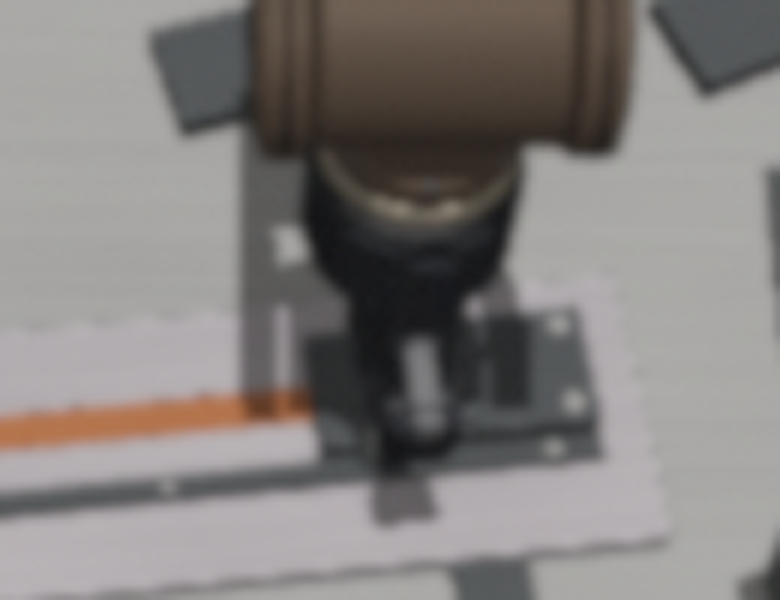

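```bash
python3 -m creep '[0.06,0.02,0,0, 0.12,0.04,0,0, 0.12,0.04,0,0]'; python3 -c "
from h import *
gol(0.0015,.09,.016)
"; python3 -m creep '[0.06,0.03,0,0, 0.08,0.06,0,0, 0.08,0.06,0,0]'; python3 -c "
from h import *
gol(0.0015,.09,.016)
"
```

```text
time: 12.45
eef_pos: [0.6277, 0.1119, 0.0182]
tcp_rot: [0.664, 0.748, -0.002, 0.001]
contact_force: [-3.3, -11.0, 6.0]
opening: 0.559
t 12.45 at [0.6277 0.1119 0.0182] phi 96.81 tilt 0.28 units [0.055 0.048 0.087] turn 0.014 rows>= 1.0 F [ -3.3 -11.    6. ] q6 -5.5 op 0.559
local now [0.0003 0.0886]
time: 12.7
eef_pos: [0.6278, 0.1119, 0.0181]
tcp_rot: [0.664, 0.748, -0.005, 0.001]
contact_force: [-7.2, -16.8, 9.0]
opening: 0.555
t 12.7 at [0.6278 0.1119 0.0181] phi 96.84 tilt 0.56 units [0.053 0.044 0.085] turn 0.02 rows>= 1.0 F [ -7.2 -16.8   9. ] q6 -5.3 op 0.555
local now [0.0004 0.0887]
```

```bash
python3 -m creep '[-0.15,-0.05,0,0, -0.15,-0.05,0,0, -0.15,-0.05,0,0, -0.15,-0.05,0,0, -0.15,-0.05,-1.5,0, -0.15,-0.05,-3,0, -3,-1,-4,0, -3,-4,-4,0, -3,-4,-4,0]' 0; python3 -c "
from h import *
im=shoot()
go(.468,.1626,.1,90+30.8)
for c in CI: cv2.imwrite(f'pics/{c}4.png',im[c][:,:,::-1])
cv2.imwrite('pics/g5.png',np.vstack([cv2.resize(im['scene'][210:280,300:430,::-1],None,fx=4,fy=4,interpolation=cv2.INTER_CUBIC),cv2.resize(im['top'][140:210,240:370,::-1],None,fx=4,fy=4,interpolation=cv2.INTER_CUBIC)]))
I={c:im[c][:,:,::-1] for c in CI}
for x0 in ([.4687,.0528,.298],[.4677,.1624,.5385],[.4441,.2708,.43]):
  print([np.round(fitsoft(I,COUP,x0,cams=k),4) for k in (('scene',),('top',))])
"
```

```text
time: 13.45
eef_pos: [0.5484, 0.0344, 0.1181]
tcp_rot: [0.664, 0.748, 0.002, 0.002]
contact_force: [-0.4, -0.7, -0.4]
opening: 0.999
t 13.55 at [0.5411 0.0344 0.1142] phi 96.64 tilt 0.38 units [ 5.432 -2.313  0.567] turn -4.832 rows>= 4.0 F [ 0.6  0.4 -0.4] q6 -13.7 op 1.0
[array([  0.4654,   0.0479,   1.7392, 319.1181]), array([  0.4852,   0.024 ,   1.3368, 401.7569])]
[array([ 0.4671,  0.1637,  0.554 , 49.1777]), array([  0.4556,   0.1417,   1.624 , 351.2741])]
[array([ 0.4432,  0.2719,  0.4354, 47.2035]), array([ 0.4444,  0.2706,  0.429 , 22.9753])]
```

View pics/g5.png

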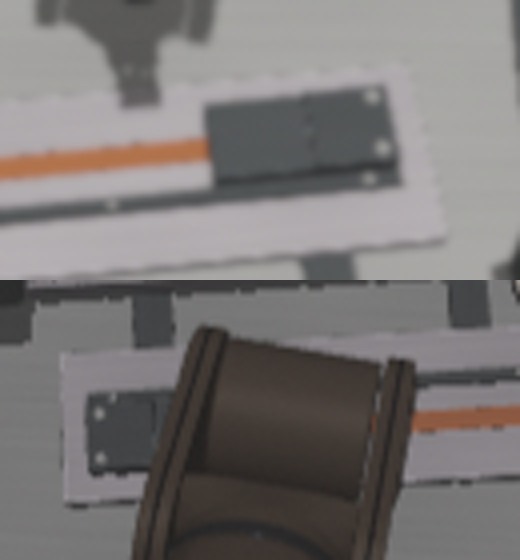

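View pics/scene4.png

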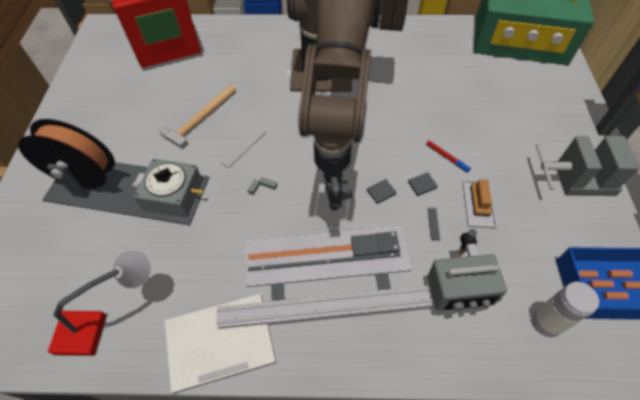

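```bash
python3 -m creep '[1.5,-0.7,0,-1, 2.9,-1.3,0,-2.2, 4.2,-1.8,0,-3.4, 5.43,-2.31,0,-4.6, 5.43,-2.31,0.5,-4.83, 5.43,-2.31,2,-4.83, 5.43,-2.31,2,-4.83, 5.43,-2.31,2,-4.83]' 0; python3 -c "
from h import *
go(.468,.1628,.0045,90+30.9)
"
```

```text
time: 14.22
eef_pos: [0.4721, 0.1634, 0.0643]
tcp_rot: [0.493, 0.87, -0.001, -0.002]
contact_force: [0.9, -0.0, 0.2]
opening: 1.001
t 14.22 at [0.4721 0.1634 0.0643] phi 120.93 tilt 0.29 units [ 0.062 -0.154  2.392] turn 0.006 rows>= 2.0 F [ 0.9 -0.   0.2] q6 -23.5 op 1.001
```

```bash
python3 -m creep '[0.05,-0.12,1.2,0, 0.05,-0.12,2.1,0, 0.05,-0.12,2.37,0, 0.05,-0.12,2.37,0, 0.05,-0.12,2.37,0]' 0; python3 -c "
from h import *
go(.468,.1628,.0045,90+30.9)
"
```

```text
time: 14.63
eef_pos: [0.4721, 0.1625, 0.0082]
tcp_rot: [0.494, 0.87, 0.001, 0.001]
contact_force: [-0.2, -0.7, 0.4]
opening: 0.998
t 14.63 at [0.4721 0.1625 0.0082] phi 120.86 tilt 0.12 units [ 0.093 -0.133  0.149] turn -0.009 rows>= 1.0 F [-0.2 -0.7  0.4] q6 -23.5 op 0.998
```

```bash
python3 -m creep '[0.09,-0.13,0.1,0, 0.09,-0.13,0.1,0, 0.09,-0.13,0.1,0]' 0; python3 -c "
from h import *
go(.468,.1628,.0045,90+30.9)
"
```

```text
time: 14.88
eef_pos: [0.4673, 0.1628, 0.0054]
tcp_rot: [0.493, 0.87, 0.001, 0.001]
contact_force: [0.9, 0.8, 0.2]
opening: 1.003
t 14.88 at [0.4673 0.1628 0.0054] phi 120.88 tilt 0.11 units [-0.014  0.023  0.035] turn -0.004 rows>= 1.0 F [0.9 0.8 0.2] q6 -23.4 op 1.003
```

```bash
python3 -m creep '[0,0,0.04,0, 0,0,0.04,0, 0,0,0.04,0, 0,0,0.04,0, 0,0,0.04,0, 0,0,0.04,0, 0,0,-1.5,0, 0,0,-3,0, 0,0,-3,0, 0,0,-3,0]' 255 60 ; python3 -c "
from h import *
gol(0,.022,.08)
cv2.imwrite('pics/g6.png',cv2.resize(imaging.read_camera('scene')[130:230,320:450,::-1],None,fx=6,fy=6,interpolation=cv2.INTER_CUBIC))
"
```

```text
time: 15.72
eef_pos: [0.468, 0.1629, 0.0808]
tcp_rot: [0.493, 0.87, 0.001, 0.002]
contact_force: [-0.6, -1.1, -3.3]
opening: 0.564
t 15.72 at [0.468  0.1629 0.0808] phi 120.88 tilt 0.25 units [-7.456  3.333  0.03 ] turn 4.828 rows>= 5.0 F [-0.6 -1.1 -3.3] q6 -23.4 op 0.564
local now [-0.1523  0.158 ]
```

View pics/g6.png

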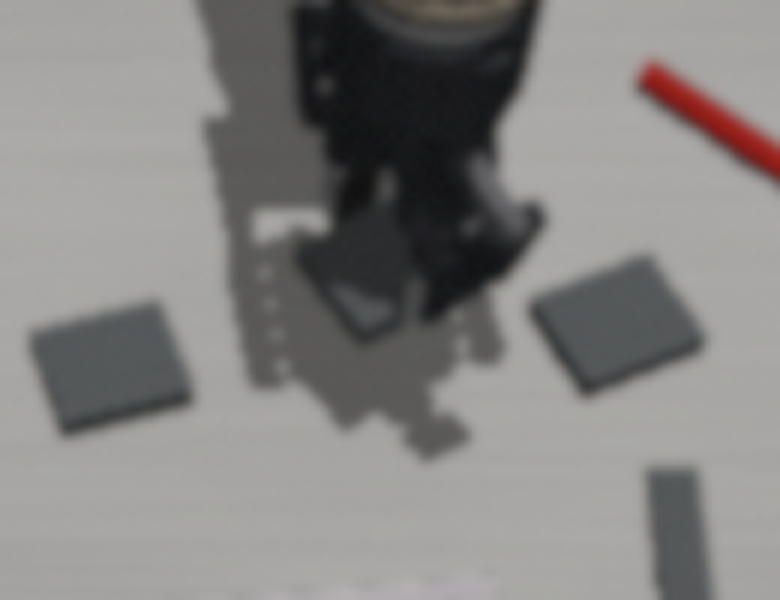

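```bash
python3 -m creep '[-1.5,0.7,0,1, -3,1.4,0,2, -4.5,2.1,0,3, -6,2.7,0,4, -7.45,3.33,0,4.83, -7.45,3.33,0,4.83, -7.45,3.33,0,4.83]'; python3 -c "
from h import *
gol(0,.022,.021)"; python3 -m creep '[0,0,0,0,0,0,0,0]'; python3 -c "
from h import *
gol(0,.022,.021)"
```

```text
time: 16.35
eef_pos: [0.6329, 0.044, 0.0755]
tcp_rot: [0.665, 0.747, -0.002, -0.002]
contact_force: [-0.5, -0.1, -3.8]
opening: 0.56
t 16.35 at [0.6329 0.044  0.0755] phi 96.59 tilt 0.34 units [0.054 0.1   2.178] turn -0.03 rows>= 2.0 F [-0.5 -0.1 -3.8] q6 -11.8 op 0.56
local now [-0.0025  0.0206]
time: 16.52
eef_pos: [0.6312, 0.0465, 0.0768]
tcp_rot: [0.664, 0.748, -0.001, -0.002]
contact_force: [-0.2, 0.1, -2.8]
opening: 0.564
t 16.52 at [0.6312 0.0465 0.0768] phi 96.79 tilt 0.3 units [-0.053  0.155  2.231] turn 0.011 rows>= 2.0 F [-0.2  0.1 -2.8] q6 -11.8 op 0.564
local now [-0.0039  0.0233]
```

```bash
python3 -m creep '[-0.03,0.13,1,0, -0.03,0.13,2,0, -0.03,0.13,2.3,0, -0.03,0.13,2.3,0, -0.03,0.13,2.3,0]'; python3 -c "
from h import *
gol(0,.022,.0183)"; python3 -m creep '[0,0,0.08,0, 0,0,0.08,0]'; python3 -c "
from h import *
gol(0,.030,.0183)"
```

```text
time: 16.93
eef_pos: [0.6361, 0.0459, 0.0215]
tcp_rot: [0.664, 0.748, -0.0, -0.001]
contact_force: [-0.0, -0.3, -3.7]
opening: 0.562
t 16.93 at [0.6361 0.0459 0.0215] phi 96.79 tilt 0.1 units [-0.008 -0.035  0.127] turn 0.011 rows>= 1.0 F [-0.  -0.3 -3.7] q6 -11.8 op 0.562
local now [0.0009 0.0222]
time: 17.1
eef_pos: [0.6382, 0.0453, 0.0215]
tcp_rot: [0.664, 0.748, 0.001, 0.001]
contact_force: [-0.3, -0.5, -2.9]
opening: 0.564
t 17.1 at [0.6382 0.0453 0.0215] phi 96.75 tilt 0.17 units [ 0.347 -0.117  0.129] turn 0.003 rows>= 1.0 F [-0.3 -0.5 -2.9] q6 -11.8 op 0.564
local now [0.0029 0.0213]
```

```bash
python3 -m creep '[0,-0.14,0,0, 0,-0.14,0,0, 0,-0.14,0.08,0, 0,-0.14,0.15,0, 0,-0.14,0.15,0,0,-0.14,0.15,0]'; python3 -c "
from h import *
gol(0,.030,.0183)"
```

```text
time: 17.6
eef_pos: [0.6337, 0.0447, 0.016]
tcp_rot: [0.664, 0.747, 0.0, 0.0]
contact_force: [-1.4, 0.1, -2.5]
opening: 0.563
t 17.6 at [0.6337 0.0447 0.016 ] phi 96.72 tilt 0.01 units [ 0.351  0.063 -0.091] turn -0.003 rows>= 1.0 F [-1.4  0.1 -2.5] q6 -11.8 op 0.563
local now [-0.0016  0.0212]
```

```bash
python3 -m creep '[0,0,0.06,0, 0,0,0.06,0]'; python3 -m creep '[0.1,0.0,0,0, 0.2,0.02,0,0, 0.3,0.04,0,0, 0.35,0.06,0,0, 0.35,0.06,0,0]'; python3 -c "
from h import *
gol(0,.030,.0183)
cv2.imwrite('pics/g7.png',cv2.resize(imaging.read_camera('scene')[180:280,300:430,::-1],None,fx=6,fy=6,interpolation=cv2.INTER_CUBIC))
"
```

```text
time: 17.77
eef_pos: [0.6338, 0.0447, 0.016]
tcp_rot: [0.664, 0.747, -0.0, -0.0]
contact_force: [-3.6, -0.3, 5.0]
opening: 0.556
time: 18.18
eef_pos: [0.6349, 0.0524, 0.016]
tcp_rot: [0.664, 0.748, -0.001, 0.001]
contact_force: [-3.2, -6.5, 6.3]
opening: 0.562
t 18.18 at [0.6349 0.0524 0.016 ] phi 96.76 tilt 0.17 units [ 0.052 -0.018 -0.092] turn 0.003 rows>= 1.0 F [-3.2 -6.5  6.3] q6 -11.0 op 0.562
local now [0.0005 0.0287]
```

View pics/g7.png

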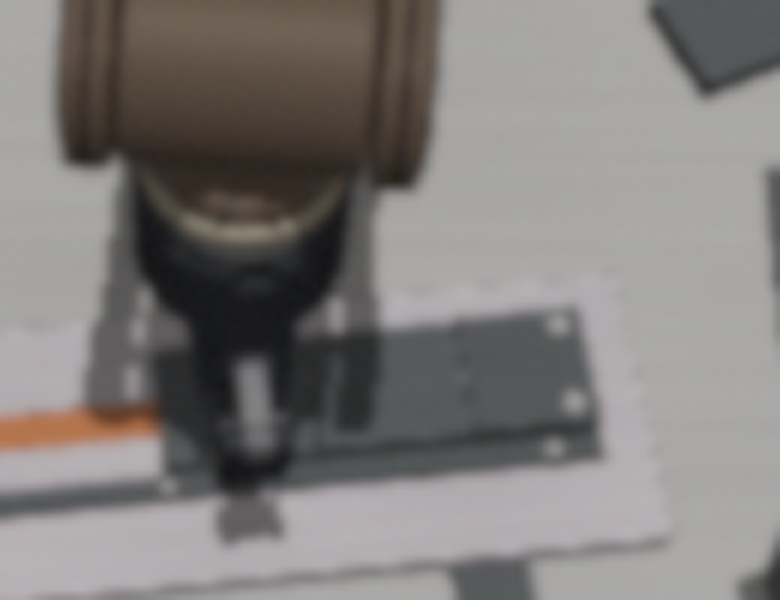

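```bash
python3 -m creep '[0.1,0.03,0,0, 0.2,0.1,0,0, 0.2,0.1,0,0]'; python3 -c "
from h import *
gol(0,.030,.0183)"
```

```text
time: 18.48
eef_pos: [0.6349, 0.0535, 0.016]
tcp_rot: [0.664, 0.748, -0.006, 0.001]
contact_force: [-9.9, -19.4, 12.9]
opening: 0.561
t 18.48 at [0.6349 0.0535 0.016 ] phi 96.8 tilt 0.65 units [ 0.006 -0.024 -0.091] turn 0.012 rows>= 1.0 F [ -9.9 -19.4  12.9] q6 -10.4 op 0.561
local now [0.0006 0.0299]
```

```bash
python3 -m creep '[-0.2,-0.1,0,0, -0.2,-0.1,0,0, -0.2,-0.1,0,0, -0.2,-0.1,0,0, -0.2,-0.1,-1.5,0, -0.2,-0.1,-3,0, -0.2,-1.5,-4,0, -1,-3,-4,0, -2,-4,-4,0, -2,-4,-4,0]' 0; python3 -c "
from h import *
im=shoot()
go(.4685,.0528,.065,90+17.06)
for c in CI: cv2.imwrite(f'pics/{c}5.png',im[c][:,:,::-1])
cv2.imwrite('pics/g8.png',np.vstack([cv2.resize(im['scene'][150:280,240:430,::-1],None,fx=4,fy=4,interpolation=cv2.INTER_CUBIC)]))
I={c:im[c][:,:,::-1] for c in CI}
for x0 in ([.4687,.0528,.298],[.4441,.2708,.43]):
  print([np.round(fitsoft(I,COUP,x0,cams=k),4) for k in (('scene',),('top',))])
"
```

```text
time: 19.32
eef_pos: [0.5388, -0.0039, 0.114]
tcp_rot: [0.665, 0.747, -0.001, -0.001]
contact_force: [1.0, 0.6, -1.6]
opening: 1.0
t 19.42 at [ 0.5422 -0.0023  0.1147] phi 96.66 tilt 0.06 units [ 2.531 -2.671  1.987] turn -2.08 rows>= 3.0 F [-0.4  0.2  0.1] q6 -17.7 op 0.996
[array([  0.47  ,   0.0455,   0.4952, 279.3668]), array([  0.4909,   0.0714,   0.0547, 470.1176])]
[array([ 0.4432,  0.272 ,  0.4355, 47.7004]), array([ 0.4444,  0.2706,  0.4295, 24.0263])]
```

View pics/g8.png

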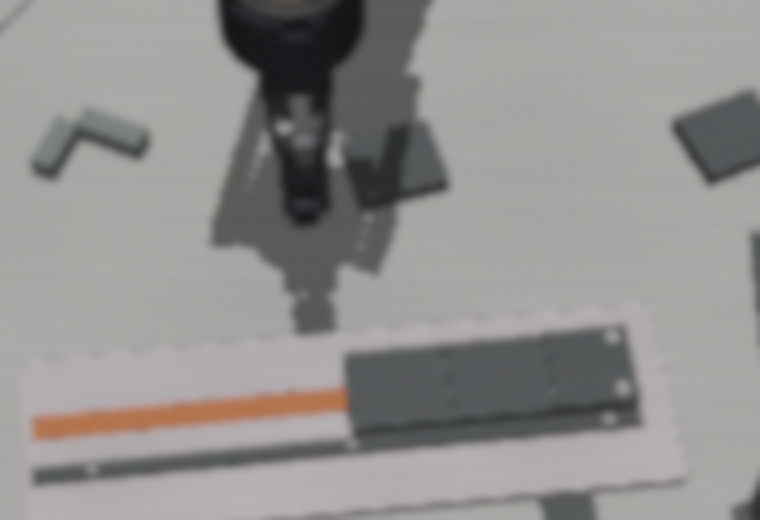

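```bash
python3 -m creep '[1.3,-1.3,0,-1, 2.53,-2.67,0,-2.08, 2.53,-2.67,0,-2.08, 2.53,-2.67,1.5,-2.08, 2.53,-2.67,2.2,-2.08, 2.53,-2.67,2.2,-2.08, 2.53,-2.67,2.2,-2.08,2.53,-2.67,2.2,-2.08]' 0; python3 -c "
from h import *
go(.4685,.0528,.0045,90+17.06)"
```

```text
time: 20.08
eef_pos: [0.4706, 0.0528, 0.0607]
tcp_rot: [0.594, 0.805, 0.001, 0.001]
contact_force: [0.9, -0.5, 0.6]
opening: 0.998
t 20.08 at [0.4706 0.0528 0.0607] phi 107.15 tilt 0.13 units [ 0.024 -0.078  2.249] turn 0.018 rows>= 2.0 F [ 0.9 -0.5  0.6] q6 -23.1 op 0.998
```

```bash
python3 -m creep '[0.02,-0.06,1.2,0, 0.02,-0.06,2.1,0, 0.02,-0.06,2.25,0, 0.02,-0.06,2.25,0, 0.02,-0.06,2.25,0,0.02,-0.06,2.25,0]' 0; python3 -c "
from h import *
go(.4685,.0528,.0045,90+17.06)
cv2.imwrite('pics/g9.png',cv2.resize(imaging.read_camera('scene')[120:220,270:400,::-1],None,fx=6,fy=6,interpolation=cv2.INTER_CUBIC))
"
```

```text
time: 20.58
eef_pos: [0.4692, 0.0524, 0.0053]
tcp_rot: [0.594, 0.804, 0.001, 0.002]
contact_force: [0.0, 0.6, -0.4]
opening: 1.001
t 20.58 at [0.4692 0.0524 0.0053] phi 107.12 tilt 0.23 units [ 0.025 -0.023  0.03 ] turn 0.012 rows>= 1.0 F [ 0.   0.6 -0.4] q6 -23.1 op 1.001
```

View pics/g9.png

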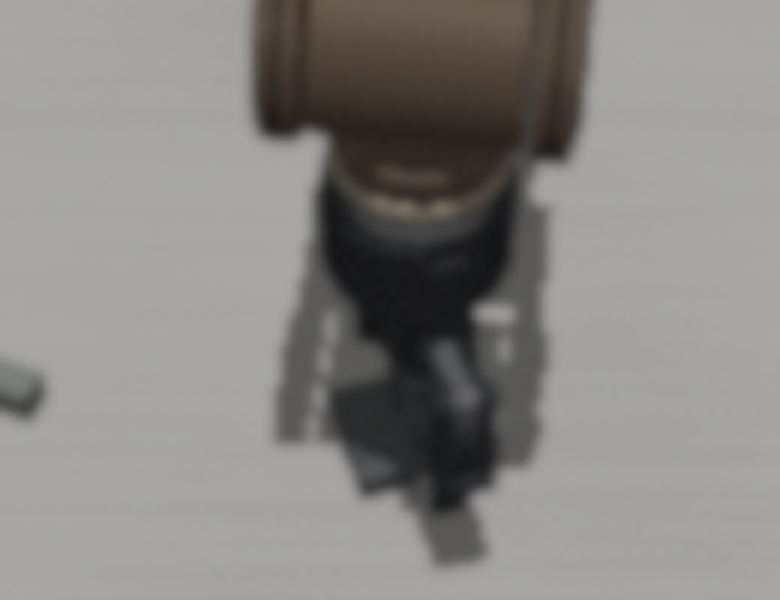

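```bash
python3 -m creep '[0,0,0.03,0, 0,0,0.03,0, 0,0,0.03,0, 0,0,0.03,0, 0,0,0.03,0, 0,0,0.03,0, 0,0,-1.5,0, 0,0,-3,0, 0,0,-3,0, 0,0,-3,0]' 255 60 ; python3 -c "
from h import *
gol(-.001,-.038,.08)
"
```

```text
time: 21.47
eef_pos: [0.4687, 0.0524, 0.08]
tcp_rot: [0.594, 0.805, 0.001, 0.002]
contact_force: [-0.5, -0.6, -4.4]
opening: 0.567
t 21.47 at [0.4687 0.0524 0.08  ] phi 107.13 tilt 0.27 units [-4.575  5.814  0.001] turn 2.079 rows>= 5.0 F [-0.5 -0.6 -4.4] q6 -23.1 op 0.567
local now [-0.1646  0.0483]
```

```bash
python3 -m creep '[-1,1.3,0,0.5, -2,2.6,0,1, -3,3.9,0,1.5, -4,5.1,0,2.08, -4.57,5.81,0,2.08, -4.57,5.81,0,2.08, -4.57,5.81,0,2.08, -4.57,5.81,0,2.08, -4.57,5.81,0,2.08]'; python3 -c "
from h import *
gol(-0.001,-.038,.021)"
```

```text
time: 22.22
eef_pos: [0.6373, -0.013, 0.0761]
tcp_rot: [0.664, 0.748, -0.001, -0.002]
contact_force: [0.6, 0.2, -2.5]
opening: 0.562
t 22.22 at [ 0.6373 -0.013   0.0761] phi 96.76 tilt 0.27 units [-0.06   0.154  2.202] turn 0.004 rows>= 2.0 F [ 0.6  0.2 -2.5] q6 -17.0 op 0.562
local now [-0.0048 -0.0365]
```

```bash
python3 -m creep '[-0.03,0.04,1,0, -0.03,0.04,2,0, -0.03,0.04,2.2,0, -0.03,0.04,2.2,0, -0.03,0.04,2.2,0, -0.03,0.04,2.2,0]'; python3 -c "
from h import *
gol(0,-.038,.0165)"
```

```text
time: 22.72
eef_pos: [0.6418, -0.0144, 0.0251]
tcp_rot: [0.664, 0.748, 0.001, 0.001]
contact_force: [0.8, -0.1, -3.7]
opening: 0.564
t 22.72 at [ 0.6418 -0.0144  0.0251] phi 96.75 tilt 0.16 units [0.018 0.021 0.344] turn 0.002 rows>= 1.0 F [ 0.8 -0.1 -3.7] q6 -17.1 op 0.564
local now [-0.0005 -0.0384]
```

```bash
python3 -m creep '[0,-0.04,0.2,0, 0,-0.04,0.3,0, 0,-0.04,0.3,0, 0,-0.04,0.3,0]'; python3 -c "
from h import *
gol(0,-.03,.0165)"
```

```text
time: 23.05
eef_pos: [0.6397, -0.0146, 0.0159]
tcp_rot: [0.664, 0.747, -0.0, -0.0]
contact_force: [-0.1, -0.2, -3.8]
opening: 0.562
t 23.05 at [ 0.6397 -0.0146  0.0159] phi 96.73 tilt 0.01 units [ 0.334  0.105 -0.025] turn -0.003 rows>= 1.0 F [-0.1 -0.2 -3.8] q6 -17.1 op 0.562
local now [-0.0026 -0.0384]
```

```bash
python3 -m creep '[0,0,0.08,0, 0,0,0.08,0, 0,0,0.08,0]'; python3 -c "
from h import *
gol(0,-.03,.0165)"; python3 -m creep '[0.1,0.03,0,0, 0.2,0.05,0,0, 0.3,0.08,0,0, 0.35,0.1,0,0, 0.35,0.1,0,0]'; python3 -c "
from h import *
gol(0,-.030,.0183)"
```

```text
time: 23.3
eef_pos: [0.6402, -0.0147, 0.0156]
tcp_rot: [0.664, 0.747, -0.0, -0.0]
contact_force: [-4.3, 1.1, 6.1]
opening: 0.566
t 23.3 at [ 0.6402 -0.0147  0.0156] phi 96.74 tilt 0.01 units [ 0.339  0.087 -0.038] turn 0.0 rows>= 1.0 F [-4.3  1.1  6.1] q6 -17.1 op 0.566
local now [-0.0022 -0.0385]
time: 23.72
eef_pos: [0.6421, -0.0078, 0.0155]
tcp_rot: [0.664, 0.748, -0.001, 0.002]
contact_force: [-4.9, -8.0, 8.9]
opening: 0.566
t 23.72 at [ 0.6421 -0.0078  0.0155] phi 96.75 tilt 0.24 units [ 0.076 -0.023 -0.11 ] turn 0.003 rows>= 1.0 F [-4.9 -8.   8.9] q6 -16.2 op 0.566
local now [ 0.0006 -0.0319]
```

```bash
python3 -m creep '[0.1,0.03,-0.02,0, 0.2,0.06,-0.04,0, 0.2,0.06,-0.04,0]'; python3 -c "
from h import *
gol(0,-.030,.0183)"
```

```text
time: 23.97
eef_pos: [0.6419, -0.0057, 0.0156]
tcp_rot: [0.664, 0.748, -0.004, 0.002]
contact_force: [-6.6, -16.4, 6.3]
opening: 0.563
t 23.97 at [ 0.6419 -0.0057  0.0156] phi 96.78 tilt 0.53 units [-0.01  -0.026 -0.107] turn 0.008 rows>= 1.0 F [ -6.6 -16.4   6.3] q6 -15.7 op 0.563
local now [ 0.0006 -0.0298]
```

```bash
python3 -m creep '[-0.2,-0.1,0,0, -0.2,-0.1,0,0, -0.2,-0.1,0,0, -0.2,-0.1,0,0, -0.2,-0.1,-1.5,0, -0.2,-0.1,-3,0, 0.5,-1.5,-4,0, 2,-3,-4,0, 3.5,-4,-4,0, 3.5,-4,-4,0]' 0; python3 -c "
from h import *
im=shoot()
print(ray('scene',(432.5,208),.006),ray('scene',(435,238),.006))
go(.4439,.2710,.065,90+24.6)
for c in CI: cv2.imwrite(f'pics/{c}6.png',im[c][:,:,::-1])
cv2.imwrite('pics/g10.png',np.vstack([cv2.resize(im['scene'][150:280,240:450,::-1],None,fx=3.7,fy=3.7,interpolation=cv2.INTER_CUBIC)]))
I={c:im[c][:,:,::-1] for c in CI}
for x0 in ([.4441,.2708,.43],):
  print([np.round(fitsoft(I,COUP,x0,cams=k),4) for k in (('scene',),('top',))])
"
```

```text
time: 24.8
eef_pos: [0.5294, 0.0779, 0.1149]
tcp_rot: [0.664, 0.748, 0.0, -0.001]
contact_force: [1.0, 0.8, -0.9]
opening: 0.995
[0.5159 0.2904 0.006 ] [0.6007 0.2862 0.006 ]
t 24.9 at [0.5302 0.0776 0.1146] phi 96.96 tilt 0.08 units [ 8.096 -2.488  1.983] turn -3.529 rows>= 6.0 F [ 0.7 -0.1  0.1] q6 -9.5 op 0.998
[array([ 0.4432,  0.2719,  0.4324, 47.238 ]), array([ 0.4444,  0.2706,  0.4292, 39.9988])]
```

View pics/g10.png

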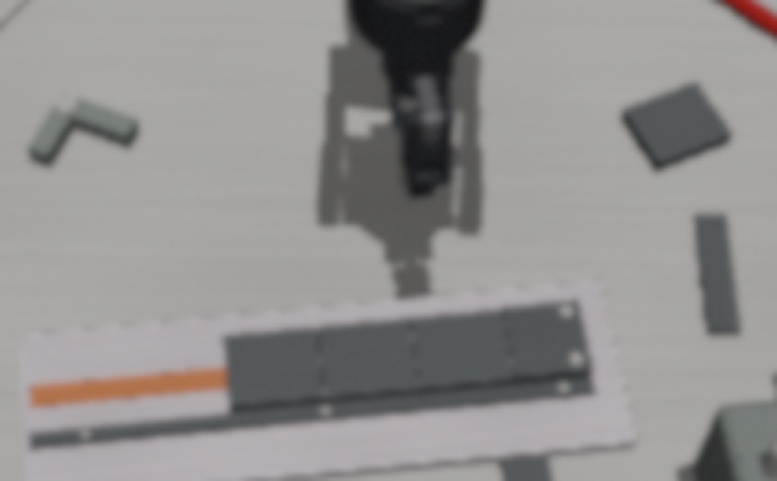

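```bash
python3 -m creep '[1.5,-0.4,0,-0.6, 3,-0.8,0,-1.2, 4.5,-1.2,0,-1.8, 6,-1.8,0,-2.4, 7.4,-2.2,0,-3, 8.1,-2.48,0,-3.53, 8.1,-2.48,0,-3.53, 8.1,-2.48,1.5,-3.53, 8.1,-2.48,2,-3.53, 8.1,-2.48,2,-3.53, 8.1,-2.48,2,-3.53,8.1,-2.48,2,-3.53]' 40; python3 -c "
from h import *
go(.4439,.2712,.0045,90+24.6)"
```

```text
time: 25.9
eef_pos: [0.4484, 0.2682, 0.0656]
tcp_rot: [0.542, 0.84, 0.0, 0.0]
contact_force: [-0.5, 0.5, -0.3]
opening: 0.843
t 25.9 at [0.4484 0.2682 0.0656] phi 114.31 tilt 0.06 units [ 0.185 -0.116  2.443] turn -0.059 rows>= 2.0 F [-0.5  0.5 -0.3] q6 -4.6 op 0.843
```

```bash
python3 -m creep '[0.15,-0.08,1.2,-0.06, 0.15,-0.08,2.2,-0.06, 0.15,-0.08,2.42,-0.06, 0.15,-0.08,2.42,-0.06, 0.15,-0.08,2.42,-0.06, 0.15,-0.08,2.42,-0.06]' 40; python3 -c "
from h import *
go(.4439,.2712,.0045,90+24.6)"
```

```text
time: 26.4
eef_pos: [0.4457, 0.2716, 0.0063]
tcp_rot: [0.54, 0.842, 0.002, 0.001]
contact_force: [-0.1, -0.5, 0.3]
opening: 0.842
t 26.4 at [0.4457 0.2716 0.0063] phi 114.66 tilt 0.21 units [ 0.015 -0.073  0.074] turn 0.012 rows>= 1.0 F [-0.1 -0.5  0.3] q6 -4.4 op 0.842
```

```bash
python3 -m creep '[0,-0.05,0.06,0, 0,-0.05,0.06,0, 0,-0.05,0.06,0, 0,-0.05,0.06,0, 0,-0.05,0.06,0, 0,-0.05,0.06,0, 0,-0.05,-1.5,0, 0,-0.05,-3,0, 0,-0.05,-3,0, 0,-0.05,-3,0]' 255 60 ; python3 -c "
from h import *
gol(-.001,-.098,.08)
"
```

```text
time: 27.23
eef_pos: [0.4443, 0.2712, 0.0815]
tcp_rot: [0.54, 0.842, 0.002, 0.002]
contact_force: [-0.9, 1.2, -4.0]
opening: 0.563
t 27.23 at [0.4443 0.2712 0.0815] phi 114.68 tilt 0.3 units [-15.942   1.655   0.059] turn 3.589 rows>= 10.0 F [-0.9  1.2 -4. ] q6 -4.5 op 0.563
local now [-0.1631  0.2684]
```

```bash
python3 -m creep '[-1.2,0.1,0,0.3, -2.6,0.2,0,0.6, -4.1,0.4,0,1, -5.6,0.6,0,1.4, -7.1,0.7,0,1.8, -8.6,0.9,0,2.2, -10.1,1.1,0,2.6, -11.6,1.2,0,3, -13.1,1.4,0,3.3, -14.5,1.5,0,3.59, -15.5,1.62,0,3.59, -15.94,1.65,0,3.59, -15.94,1.65,0,3.59, -15.94,1.65,0,3.59,-15.94,1.65,0,3.59]'; python3 -c "
from h import *
gol(-0.001,-.098,.021)
im=shoot()
for c in CI: cv2.imwrite(f'pics/{c}7.png',im[c][:,:,::-1])
cv2.imwrite('pics/g11.png',np.vstack([cv2.resize(im['scene'][150:280,240:450,::-1],None,fx=3.7,fy=3.7,interpolation=cv2.INTER_CUBIC)]))
"
```

```text
time: 28.48
eef_pos: [0.6448, -0.0726, 0.0774]
tcp_rot: [0.664, 0.748, -0.001, -0.002]
contact_force: [1.0, 0.7, -2.9]
opening: 0.559
t 28.48 at [ 0.6448 -0.0726  0.0774] phi 96.78 tilt 0.25 units [-0.059  0.135  2.257] turn 0.009 rows>= 2.0 F [ 1.   0.7 -2.9] q6 -22.2 op 0.559
local now [-0.0044 -0.0965]
```

View pics/g11.png

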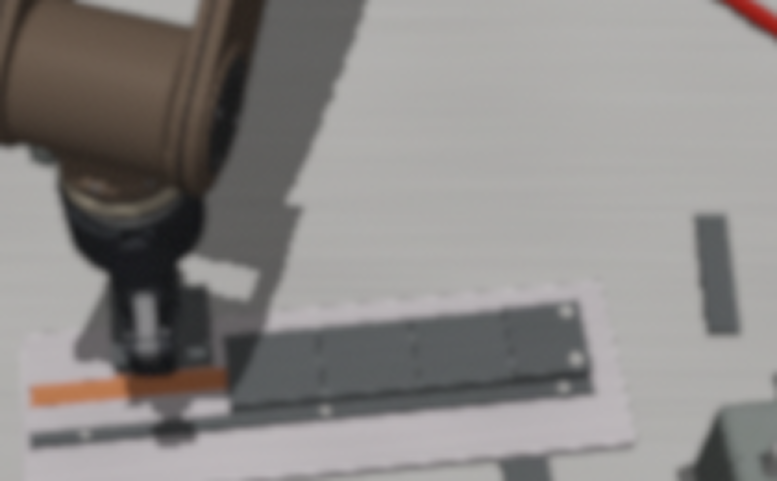

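Row tight so far (edge at 228,370 in the crop), coupon 4 held over its slot. Lower as before.

```bash
python3 -m creep '[-0.04,0.04,1,0, -0.04,0.04,2,0, -0.04,0.04,2.3,0, -0.04,0.04,2.3,0, -0.04,0.04,2.3,0, -0.04,0.04,2.3,0]'; python3 -c "
from h import *
gol(0,-.098,.0165)"
```

```text
time: 29.08
eef_pos: [0.6489, -0.075, 0.0236]
tcp_rot: [0.664, 0.748, 0.001, 0.001]
contact_force: [0.0, -0.4, -3.2]
opening: 0.561
t 29.08 at [ 0.6489 -0.075   0.0236] phi 96.76 tilt 0.16 units [0.057 0.023 0.283] turn 0.004 rows>= 1.0 F [ 0.  -0.4 -3.2] q6 -22.2 op 0.561
local now [-0.0006 -0.0994]
```

```bash
python3 -m creep '[0,-0.04,0.2,0, 0,-0.04,0.3,0, 0,-0.04,0.3,0, 0,-0.04,0.3,0]'; python3 -c "
from h import *
gol(0,-.09,.0165)"; python3 -m creep '[0,0,0.06,0, 0,0,0.06,0, 0,0,0.06,0]'; python3 -c "
from h import *
gol(0,-.09,.0165)"
```

```text
time: 29.42
eef_pos: [0.6481, -0.0756, 0.0165]
tcp_rot: [0.664, 0.747, 0.001, 0.001]
contact_force: [-2.3, 0.5, 5.4]
opening: 0.564
t 29.42 at [ 0.6481 -0.0756  0.0165] phi 96.73 tilt 0.15 units [0.396 0.059 0.001] turn -0.002 rows>= 1.0 F [-2.3  0.5  5.4] q6 -22.3 op 0.564
local now [-0.0015 -0.0999]
time: 29.67
eef_pos: [0.6481, -0.0756, 0.0165]
tcp_rot: [0.664, 0.747, 0.0, 0.001]
contact_force: [-6.4, 2.0, 12.7]
opening: 0.558
t 29.67 at [ 0.6481 -0.0756  0.0165] phi 96.74 tilt 0.1 units [ 0.395  0.057 -0.   ] turn 0.0 rows>= 1.0 F [-6.4  2.  12.7] q6 -22.3 op 0.558
local now [-0.0014 -0.0999]
```

```bash
python3 -m creep '[0.1,0.03,-0.08,0, 0.2,0.06,-0.08,0, 0.3,0.1,-0.08,0, 0.4,0.1,-0.08,0, 0.4,0.1,-0.08,0]'; python3 -c "
from h import *
gol(0,-.09,.0165)"; python3 -m creep '[0.1,0.03,0,0, 0.2,0.06,0,0, 0.2,0.06,0,0]'; python3 -c "
from h import *
gol(0,-.09,.0165)"
```

```text
time: 30.08
eef_pos: [0.6492, -0.0671, 0.0165]
tcp_rot: [0.664, 0.748, -0.001, 0.002]
contact_force: [-2.9, -6.5, 6.2]
opening: 0.56
t 30.08 at [ 0.6492 -0.0671  0.0165] phi 96.78 tilt 0.27 units [ 0.066 -0.025  0.001] turn 0.009 rows>= 1.0 F [-2.9 -6.5  6.2] q6 -21.3 op 0.56
local now [ 0.0006 -0.0916]
time: 30.33
eef_pos: [0.6491, -0.0661, 0.0165]
tcp_rot: [0.664, 0.748, -0.004, 0.003]
contact_force: [-7.2, -16.0, 7.5]
opening: 0.566
t 30.33 at [ 0.6491 -0.0661  0.0165] phi 96.85 tilt 0.63 units [ 0.024 -0.028  0.002] turn 0.023 rows>= 1.0 F [ -7.2 -16.    7.5] q6 -20.8 op 0.566
local now [ 0.0007 -0.0906]
```

```bash
python3 -m creep '[-0.2,-0.1,0,0, -0.2,-0.1,0,0, -0.2,-0.1,0,0, -0.2,-0.1,0,0, -0.2,-0.1,-1.5,0, -0.2,-0.1,-3,0, -0.2,-1.5,-4,0, -0.2,-4,-4,0, -0.2,-7,-4,0, -0.2,-7,-4,0,-0.2,-7,-4,0]' 0; python3 -c "
from h import *
im=shoot()
for c in CI: cv2.imwrite(f'pics/{c}8.png',im[c][:,:,::-1])
O=[]
for c,(v0,v1,u0,u1) in {'scene':(215,280,235,420),'top':(145,200,245,395)}.items():
  b=cv2.resize(im[c][v0:v1,u0:u1,::-1],None,fx=4.2,fy=4.2,interpolation=cv2.INTER_CUBIC);O.append(b)
O[1]=cv2.copyMakeBorder(O[1],0,0,0,O[0].shape[1]-O[1].shape[1],0)
cv2.imwrite('pics/g12.png',np.vstack(O))
"
```

```text
time: 31.25
eef_pos: [0.4703, -0.0835, 0.1128]
tcp_rot: [0.664, 0.748, -0.001, -0.003]
contact_force: [0.5, 0.2, -0.5]
opening: 1.001
```

View pics/g12.png

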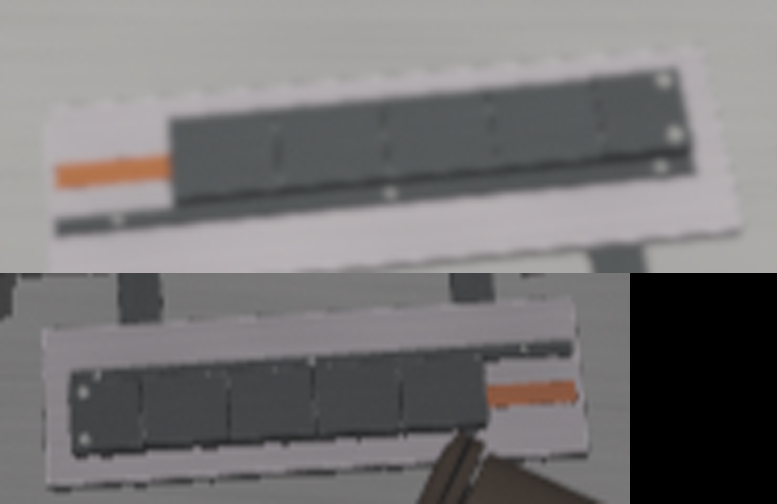

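View pics/top8.png

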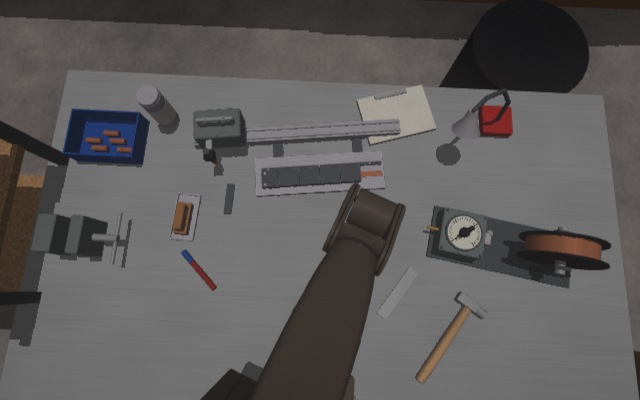

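```bash
python3 -c "
from h import *
gol(0.0,-.145,.06)
"
```

```text
t 31.35 at [ 0.4733 -0.0843  0.114 ] phi 96.7 tilt 0.1 units [-2.274  7.042  2.161] turn -0.007 rows>= 5.0 F [ 0.4 -0.6 -0.1] q6 -28.9 op 0.995
local now [-0.176 -0.088]
```

```bash
python3 -m creep '[-0.6,1.4,0,0, -1.2,2.9,0,0, -1.7,4.4,0,0, -2.27,5.9,0,0, -2.27,7.0,0,0, -2.27,7.0,1,0, -2.27,7.0,2,0, -2.27,7.0,2,0, -2.27,7,2,0, -2.27,7,2,0]' 255 30; python3 -c "
from h import *
gol(0.0,-.145,.02)
"
```

```text
time: 32.18
eef_pos: [0.6574, -0.1209, 0.0656]
tcp_rot: [0.664, 0.748, 0.0, 0.001]
contact_force: [0.2, -0.5, 0.5]
opening: 0.003
t 32.18 at [ 0.6574 -0.1209  0.0656] phi 96.76 tilt 0.09 units [ 0.041 -0.099  1.824] turn 0.005 rows>= 2.0 F [ 0.2 -0.5  0.5] q6 -25.9 op 0.003
local now [ 0.0025 -0.146 ]
```

```bash
python3 -m creep '[0,-0.1,1,0, 0,-0.1,1.8,0, 0,-0.1,1.8,0, 0,-0.1,1.8,0, 0.2,-0.1,1.8,0, 0.4,-0.1,1.8,0, 0.4,-0.1,1.8,0, 0.4,-0.1,1.8,0]'; python3 -c "
from h import *
gol(0.0,-.131,.02)
"
```

```text
time: 32.85
eef_pos: [0.6534, -0.1113, 0.0213]
tcp_rot: [0.664, 0.748, 0.0, 0.001]
contact_force: [-0.4, -0.6, -1.0]
opening: 0.002
t 32.85 at [ 0.6534 -0.1113  0.0213] phi 96.78 tilt 0.13 units [0.198 0.015 0.053] turn 0.007 rows>= 1.0 F [-0.4 -0.6 -1. ] q6 -25.2 op 0.002
local now [-0.0004 -0.136 ]
```

```bash
python3 -m creep '[0.1,0,0.06,0, 0.2,0,0.06,0, 0.3,0,0.06,0, 0.3,0,0.06,0]'; python3 -m creep '[0.1,0,0,0, 0.2,0,0,0, 0.2,0,0,0]'; python3 -c "
from h import *
gol(0.0,-.131,.02)
"
```

```text
time: 33.18
eef_pos: [0.6519, -0.1056, 0.0184]
tcp_rot: [0.664, 0.748, -0.001, 0.002]
contact_force: [-0.4, -4.9, 0.0]
opening: -0.002
time: 33.43
eef_pos: [0.652, -0.1053, 0.019]
tcp_rot: [0.663, 0.748, -0.003, 0.005]
contact_force: [0.2, -16.5, -1.9]
opening: 0.001
t 33.43 at [ 0.652  -0.1053  0.019 ] phi 96.9 tilt 0.7 units [-0.045  0.04  -0.04 ] turn 0.033 rows>= 1.0 F [  0.2 -16.5  -1.9] q6 -24.2 op 0.001
local now [-0.001  -0.1299]
```

```bash
python3 -m creep '[-0.3,0,0,0, -0.8,0,0,0, -0.8,0,-1,0, -0.8,0,-3,0, -0.8,-2,-4,0, -0.8,-4,-4,0]' ; python3 - <<'E'
from h import *
im=shoot()
I={c:im[c][:,:,::-1].astype(float) for c in CI}
for c in CI: cv2.imwrite(f'pics/{c}9.png',I[c])
M={}
for c in CI:
    s=imaging.silhouettes(c,'block')
    print(c,[(d['p'],d['uv'],d['mask'].sum()) for d in s])
    m=s[0]['mask'];sat=I[c][...,2]-I[c][...,0]
    near=cv2.dilate(m.astype(np.uint8),np.ones((9,9)))>0
    mm=((sat>30)&near); M[c]=mm;print(mm.sum())
parts=[box(.04,.09,.003,.023),box(.026,.072,.023,.053)]
p=ray('scene',(482,198),.03)
for cams in (("scene","top"),("scene",),("top",)):
    print(cams,np.round(fit({c:M[c] for c in cams},parts,[p[0],p[1],0.]),4))
q=fit(M,parts,[p[0],p[1],0.]);O=[]
for c,(v0,u0) in {'scene':(165,440),'top':(180,155)}.items():
    b=cv2.resize(I[c][v0:v0+80,u0:u0+80].astype(np.uint8),None,fx=5,fy=5,interpolation=cv2.INTER_CUBIC)
    for h,col in ((box(.04,.09,.023,.023),(0,255,0)),(box(.026,.072,.053,.053),(255,255,0)),(box(.068,.136,.009,.009),(0,0,255))):
        k=cv2.convexHull((((proj(c,place(h,*q[:3]))-[u0,v0])+.5)*5).astype(np.float32)).astype(int);cv2.polylines(b,[k],True,col,1)
    O.append(b)
cv2.imwrite('pics/blk2.png',np.hstack(O))
E
```

```text
time: 33.93
eef_pos: [0.5825, -0.1295, 0.1208]
tcp_rot: [0.664, 0.748, 0.002, 0.006]
contact_force: [0.5, -1.1, 1.5]
opening: -0.001
scene [(0.58, [482.7, 199.7], np.int64(746))]
609
top [(0.91, [183.3, 218.5], np.int64(496))]
362
('scene', 'top') [0.4939 0.4123 1.461  0.3963]
('scene',) [0.4878 0.4143 1.4493 0.1859]
('top',) [0.4953 0.4128 1.6042 0.5637][ WARN:0@7.082] global loadsave.cpp:1063 imwrite_ Unsupported depth image for selected encoder is fallbacked to CV_8U.
```

View pics/blk2.png

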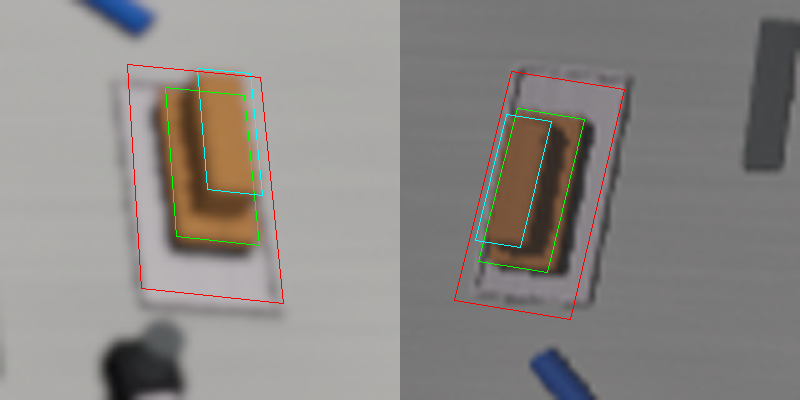

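```bash
python3 - <<'E'
import cv2,numpy as np
s=cv2.imread('pics/scene9.png');t=cv2.imread('pics/top9.png')
a=cv2.resize(s[175:235,455:505],None,fx=8,fy=8,interpolation=cv2.INTER_CUBIC)
b=cv2.resize(t[188:248,163:213],None,fx=8,fy=8,interpolation=cv2.INTER_CUBIC)
g=np.hstack([a,b])
for k in range(0,800,50): cv2.line(g,(k,0),(k,6),(0,0,255),1)
for k in range(0,480,50): cv2.line(g,(0,k),(6,k),(0,0,255),1)
cv2.imwrite('pics/blk3.png',cv2.convertScaleAbs(g,alpha=1.3))
E
```

```text
(no output)
```

View pics/blk3.png

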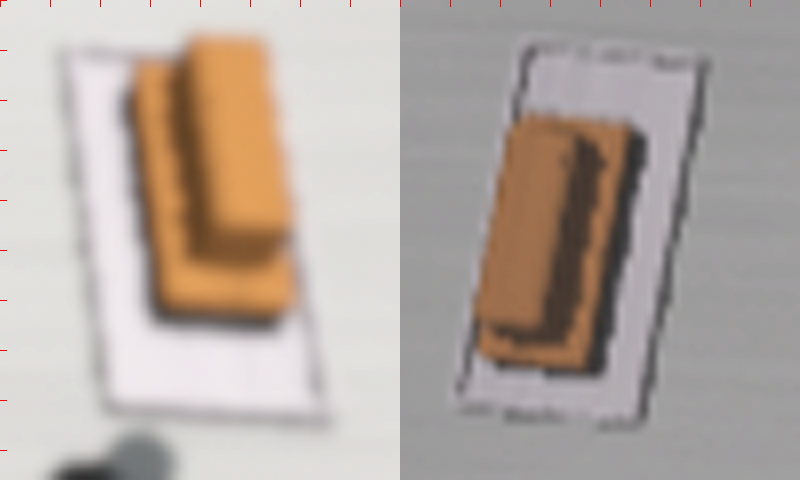

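```bash
python3 - <<'E'
from h import *
s=lambda x,y:((x+.5)/8-.5+455,(y+.5)/8-.5+175)
t=lambda x,y:((x-400+.5)/8-.5+163,(y+.5)/8-.5+188)
print('ridge')
P=[]
for a,b in (((188,38),(540,330)),((266,38),(480,322)),((290,225),(520,128)),((213,235),(578,133))):
    x,e=tri({'scene':s(*a),'top':t(*b)});P.append(x);print(x,e, ray('scene',s(*a),.053)[:2],ray('top',t(*b),.053)[:2])
P=np.array(P);print('ctr',P.mean(0)); d=P[2]+P[3]-P[0]-P[1];print(np.degrees(np.arctan2(d[1],d[0])),np.hypot(*d[:2])/2)
S=np.array([ray('scene',s(*a),.053)[:2] for a in((188,38),(266,38),(290,225),(213,235))]);T=np.array([ray('top',t(*a),.053)[:2] for a in((540,330),(480,322),(520,128),(578,133))])
for Q in(S,T):
    d=Q[2]+Q[3]-Q[0]-Q[1];print('ctr',Q.mean(0),'head',np.degrees(np.arctan2(d[1],d[0])),'len',np.hypot(*d)/2,'w',np.linalg.norm(Q[1]+Q[2]-Q[0]-Q[3])/2)
print('base')
for Q in (np.array([ray('scene',s(*a),.023)[:2] for a in ((160,312),(295,305))]),np.array([ray('top',t(*a),.023)[:2] for a in ((640,128),(512,118),(480,355),(595,368))])): print(Q,Q.mean(0))
print('tray')
for z in(.009,):
  print(np.array([ray('scene',s(*a),z)[:2] for a in((62,50),(105,410),(328,420))]))
  Q=np.array([ray('top',t(*a),z)[:2] for a in((643,422),(706,62),(527,47),(460,398))]);print(Q,Q.mean(0))
  d=Q[1]+Q[2]-Q[0]-Q[3];print('head',np.degrees(np.arctan2(d[1],d[0])),np.hypot(*d)/2,np.linalg.norm(Q[0]+Q[1]-Q[2]-Q[3])/2)
E
```

```text
ridge
[0.458  0.4012 0.0502] [array([-0.22,  0.03]), array([-0.2 , -0.03])] [0.4599 0.4006] [0.4576 0.3996]
[0.4595 0.4229 0.0523] [array([-0.8 ,  0.12]), array([-0.72, -0.11])] [0.4596 0.4247] [0.4592 0.4207]
[0.5283 0.4177 0.0523] [array([-0.59,  0.08]), array([-0.5 , -0.09])] [0.5285 0.4188] [0.528 0.416]
[0.5284 0.3977 0.0469] [array([-0.,  0.]), array([-0., -0.])] [0.5323 0.3952] [0.5273 0.3954]
ctr [0.4936 0.4099 0.0504]
-3.5936956199282926 0.06974708338435767
ctr [0.4951 0.4098] head -4.554003820761927 len 0.070879353706084 w 0.023972491452188854
ctr [0.493  0.4079] head -3.6372598524271904 len 0.06936050052012349 w 0.020838075773813212
base
[[0.5413 0.3863]
 [0.5384 0.4278]] [0.5399 0.407 ]
[[0.5359 0.3842]
 [0.5371 0.4308]
 [0.4512 0.4306]
 [0.4488 0.3893]] [0.4932 0.4087]
tray
[[0.4336 0.3771]
 [0.5679 0.3689]
 [0.5706 0.4359]]
[[0.432  0.3746]
 [0.5644 0.3679]
 [0.5665 0.4343]
 [0.437  0.441 ]] [0.5    0.4044]
head -2.935249616437505 0.1311307736594442 0.06650920109156917
```

```bash
python3 -c "
from h import *
go(.494,.409,.12,176)
"
```

```text
t 34.13 at [ 0.5772 -0.1279  0.1146] phi 96.68 tilt 0.03 units [21.716 -0.809 -0.214] turn -15.865 rows>= 14.0 F [ 0.1 -0.6  0.4] q6 -29.0 op 0.002
```

```bash
python3 -m creep '[21.7,-0.8,-0.3,-15.86, 21.7,-0.8,-0.3,-15.86, 21.7,-0.8,-0.3,-15.86, 21.7,-0.8,-0.3,-15.86, 21.7,-0.8,-0.3,-15.86, 21.7,-0.8,-0.3,-15.86, 21.7,-0.8,-0.3,-15.86, 21.7,-0.8,-0.3,-15.86, 21.7,-0.8,-0.3,-15.86, 21.7,-0.8,-0.3,-15.86, 21.7,-0.8,-0.3,-15.86, 21.7,-0.8,-0.3,-15.86, 21.7,-0.8,-0.3,-15.86, 21.7,-0.8,-0.3,-15.86, 21.7,-0.8,-0.3,-15.86, 21.7,-0.8,-0.3,-15.86, 21.7,-0.8,-0.3,-15.86,21.7,-0.8,-0.3,-15.86]' 70; python3 -c "
from h import *
go(.494,.409,.029,176)
"
```

```text
time: 35.63
eef_pos: [0.4954, 0.4073, 0.1217]
tcp_rot: [0.036, 0.999, -0.0, -0.0]
contact_force: [0.1, 0.2, -0.3]
opening: 0.728
t 35.63 at [0.4954 0.4073 0.1217] phi 175.92 tilt 0.03 units [0.059 0.063 3.71 ] turn -0.015 rows>= 3.0 F [ 0.1  0.2 -0.3] q6 -55.5 op 0.728
```

```bash
python3 -m creep '[0.06,0.06,1.4,0, 0.06,0.06,2.4,0, 0.06,0.06,3.2,0, 0.06,0.06,3.7,0, 0.06,0.06,3.7,0, 0.06,0.06,3.7,0, 0.06,0.06,3.7,0]' 70; python3 -c "
from h import *
go(.494,.409,.029,176)
im=shoot()
cv2.imwrite('pics/g13.png',np.hstack([cv2.resize(im[c][v:v+80,u:u+80,::-1],None,fx=5,fy=5,interpolation=cv2.INTER_CUBIC) for c,v,u in(('scene',160,440),('top',180,150))]))
"
```

```text
time: 36.22
eef_pos: [0.4947, 0.4104, 0.0313]
tcp_rot: [0.035, 0.999, 0.001, 0.001]
contact_force: [0.6, 0.1, -0.2]
opening: 0.728
t 36.22 at [0.4947 0.4104 0.0313] phi 175.99 tilt 0.17 units [ 0.025 -0.057  0.091] turn -0.002 rows>= 1.0 F [ 0.6  0.1 -0.2] q6 -55.3 op 0.728
```

View pics/g13.png

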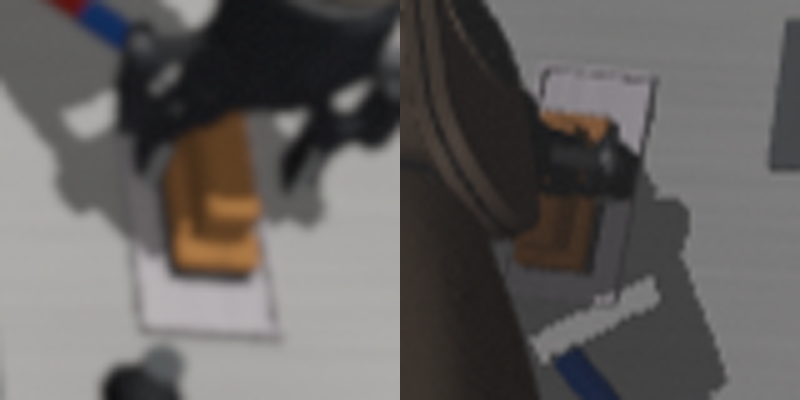

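```bash
python3 -m creep '[0,-0.03,0.05,0, 0,-0.03,0.05,0, 0,-0.03,0.05,0, 0,-0.03,0.05,0, 0,-0.03,0.05,0, 0,-0.03,0.05,0, 0,-0.03,0.05,0, 0,-0.03,0.05,0]' 255 60; python3 -c "
from h import *
go(.494,.409,.029,176)"; python3 -m creep '[0,0,-1,0, 0,0,-2.4,0, 0,0,-2.4,0, 0,0,-2.4,0,0,0,-2.4,0]';python3 -c "
from h import *
gol(0.0005,-.08,.09)
im=shoot()
cv2.imwrite('pics/g14.png',np.hstack([cv2.resize(im[c][v:v+80,u:u+80,::-1],None,fx=5,fy=5,interpolation=cv2.INTER_CUBIC) for c,v,u in(('scene',150,440),('top',180,150))]))
"
```

```text
time: 36.98
eef_pos: [0.4935, 0.4097, 0.0286]
tcp_rot: [0.035, 0.999, 0.0, 0.0]
contact_force: [1.1, 0.9, 1.9]
opening: 0.291
t 36.98 at [0.4935 0.4097 0.0286] phi 176.03 tilt 0.05 units [-0.021 -0.025 -0.017] turn 0.005 rows>= 1.0 F [1.1 0.9 1.9] q6 -55.4 op 0.291
time: 37.4
eef_pos: [0.4925, 0.4089, 0.0873]
tcp_rot: [0.035, 0.999, -0.001, -0.001]
contact_force: [0.5, -0.4, -2.0]
opening: 0.29
t 37.4 at [0.4925 0.4089 0.0873] phi 176.03 tilt 0.11 units [ -7.476 -18.104  -0.109] turn 15.859 rows>= 12.0 F [ 0.5 -0.4 -2. ] q6 -55.4 op 0.29
local now [-0.0991  0.3994]
```

View pics/g14.png

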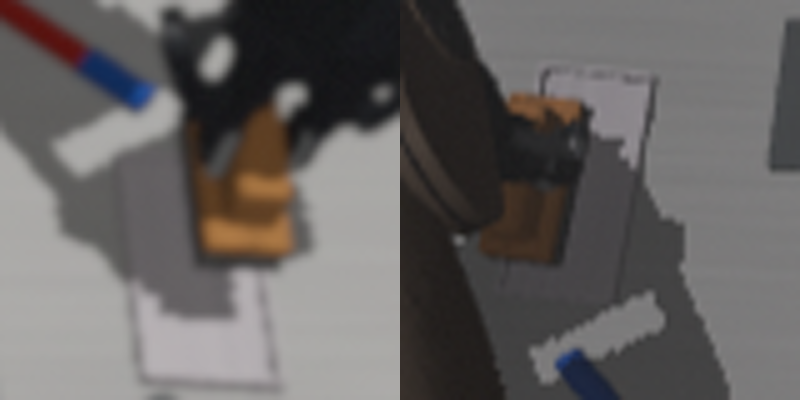

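```bash
python3 -m creep '[0,-10,-0.1,8, 0,-10,-0.1,8, 0,-10,-0.1,8, 0,-10,-0.1,8, 0,-10,-0.1,8, -2,-12,-0.1,10, -4,-15,-0.1,12, -7.5,-18.1,-0.1,15.86, -7.5,-18.1,-0.1,15.86, -7.5,-18.1,-0.1,15.86, -7.5,-18.1,-0.1,15.86, -7.5,-18.1,-0.1,15.86, -7.5,-18.1,-0.1,15.86, -7.5,-18.1,-0.1,15.86, -7.5,-18.1,-0.1,15.86,-7.5,-18.1,-0.1,15.86, -7.5,-18.1,-0.1,15.86]';python3 -c "
from h import *
gol(0.0005,-.08,.056)
im=shoot()
cv2.imwrite('pics/g15.png',np.hstack([cv2.resize(im[c][v:v+90,u:u+90,::-1],None,fx=4.4,fy=4.4,interpolation=cv2.INTER_CUBIC) for c,v,u in(('scene',190,240),('top',130,310))]))
"
```

```text
time: 38.92
eef_pos: [0.6475, -0.0536, 0.0895]
tcp_rot: [0.664, 0.748, -0.001, -0.001]
contact_force: [0.4, 0.7, -2.0]
opening: 0.291
t 38.92 at [ 0.6475 -0.0536  0.0895] phi 96.8 tilt 0.16 units [-0.079 -0.004  1.34 ] turn 0.013 rows>= 1.0 F [ 0.4  0.7 -2. ] q6 -20.5 op 0.291
local now [ 0.0006 -0.078 ]
```

View pics/g15.png

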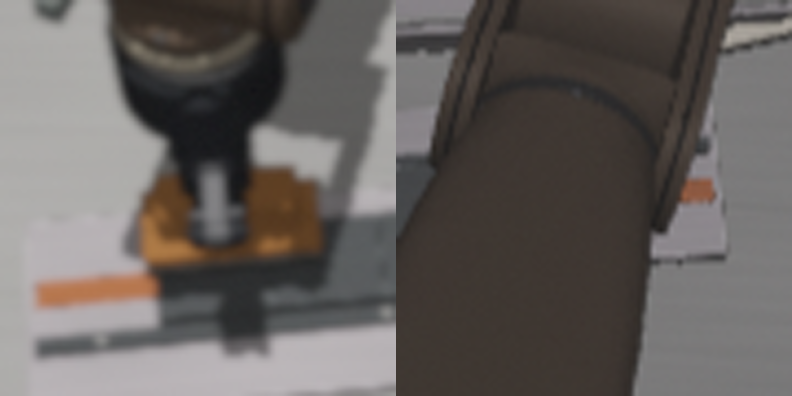

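```bash
python3 -m creep '[-0.05,0,0.6,0, -0.05,0,1.2,0, -0.05,0,1.3,0, -0.05,0,1.3,0, -0.05,0,1.3,0, -0.05,0,1.3,0]';python3 -c "
from h import *
gol(0.0005,-.08,.05)"; python3 -m creep '[0,0,0.08,0, 0,0,0.08,0, 0,0,0.08,0]';python3 -c "
from h import *
gol(0.0005,-.08,.05)"
```

```text
time: 39.52
eef_pos: [0.6493, -0.0563, 0.0583]
tcp_rot: [0.664, 0.747, 0.0, 0.0]
contact_force: [0.0, -0.2, -1.8]
opening: 0.292
t 39.52 at [ 0.6493 -0.0563  0.0583] phi 96.73 tilt 0.01 units [ 0.037 -0.061  0.334] turn -0.001 rows>= 1.0 F [ 0.  -0.2 -1.8] q6 -20.6 op 0.292
local now [ 0.002  -0.0809]
time: 39.77
eef_pos: [0.6493, -0.0564, 0.0566]
tcp_rot: [0.664, 0.747, 0.0, 0.0]
contact_force: [0.3, 0.8, -1.7]
opening: 0.29
t 39.77 at [ 0.6493 -0.0564  0.0566] phi 96.73 tilt 0.03 units [ 0.038 -0.06   0.263] turn -0.002 rows>= 1.0 F [ 0.3  0.8 -1.7] q6 -20.6 op 0.29
local now [ 0.002 -0.081]
```

```bash
python3 -m creep '[0,-0.04,0,0, 0,-0.04,0.05,0, 0,-0.04,0.1,0, 0,-0.04,0.15,0, 0,-0.04,0.15,0, 0,-0.04,0.15,0]';python3 -c "
from h import *
gol(0.0005,-.08,.05)"; python3 -m creep '[0,0,0.04,0, 0,0,0.08,0, 0,0,0.08,0, 0,0,0.08,0]';python3 -c "
from h import *
gol(0.0005,-.08,.05)"
```

```text
time: 40.27
eef_pos: [0.6482, -0.0565, 0.0529]
tcp_rot: [0.664, 0.747, -0.0, 0.0]
contact_force: [-1.5, -0.3, 0.4]
opening: 0.291
t 40.27 at [ 0.6482 -0.0565  0.0529] phi 96.73 tilt 0.01 units [ 0.037 -0.018  0.115] turn -0.001 rows>= 1.0 F [-1.5 -0.3  0.4] q6 -20.6 op 0.291
local now [ 0.001  -0.0809]
time: 40.6
eef_pos: [0.6483, -0.0565, 0.051]
tcp_rot: [0.664, 0.747, 0.0, 0.0]
contact_force: [-1.4, -0.5, 4.0]
opening: 0.29
t 40.6 at [ 0.6483 -0.0565  0.051 ] phi 96.73 tilt 0.01 units [ 0.037 -0.02   0.042] turn -0.001 rows>= 1.0 F [-1.4 -0.5  4. ] q6 -20.6 op 0.29
local now [ 0.001  -0.0809]
```

```bash
python3 -m creep '[0,0,-0.01,0, 0,0,-0.01,0, 0,0,-0.01,0, 0,0,-0.01,0, 0,0,-0.01,0, 0.05,0,-0.01,0, 0.15,0,-0.01,0, 0.25,0,-0.01,0, 0.35,0,-0.01,0, 0.45,0,-0.01,0, 0.55,0,-0.01,0, 0.65,0,-0.01,0]';python3 -c "
from h import *
gol(0.0005,-.06,.051)"
```

```text
time: 41.6
eef_pos: [0.6465, -0.0401, 0.051]
tcp_rot: [0.664, 0.747, 0.0, 0.0]
contact_force: [0.6, -3.6, 3.1]
opening: 0.289
t 41.6 at [ 0.6465 -0.0401  0.051 ] phi 96.74 tilt 0.05 units [ 0.181 -0.025 -0.   ] turn 0.0 rows>= 1.0 F [ 0.6 -3.6  3.1] q6 -19.2 op 0.289
local now [ 0.0011 -0.0645]
```

```bash
python3 -m creep '[0.1,0,0,0, 0.2,0,0,0, 0.3,0,0,0, 0.4,0,0,0, 0.5,0,0,0, 0.6,0,0,0, 0.7,0,0,0, 0.8,0,0,0, 0.9,0,0,0, 1.0,0,0,0, 1.1,0,0,0, 1.2,0,0,0, 1.3,0,0,0, 1.4,0,0,0, 1.5,0,0,0]';python3 -c "
from h import *
gol(0.0005,-.06,.051)"
```

```text
time: 42.85
eef_pos: [0.6418, -0.0027, 0.0508]
tcp_rot: [0.664, 0.747, -0.0, -0.0]
contact_force: [0.4, -2.9, 4.2]
opening: 0.294
t 42.85 at [ 0.6418 -0.0027  0.0508] phi 96.73 tilt 0.0 units [-1.327 -0.013 -0.009] turn -0.002 rows>= 1.0 F [ 0.4 -2.9  4.2] q6 -16.0 op 0.294
local now [ 0.0008 -0.0268]
```

```bash
python3 -m creep '[0.1,0,-0.01,0, 0.2,0,-0.01,0, 0.3,0,-0.015,0, 0.4,0,-0.015,0, 0.5,0,-0.015,0, 0.6,0,-0.015,0, 0.7,0,-0.015,0, 0.8,0,-0.015,0, 0.9,0,-0.015,0, 1.0,0,-0.015,0, 1.1,0,-0.015,0, 1.2,0,-0.015,0, 1.3,0,-0.015,0, 1.4,0,-0.015,0, 1.5,0,-0.015,0]';python3 -c "
from h import *
gol(0.0005,-.06,.051)"
```

```text
time: 44.1
eef_pos: [0.6374, 0.0345, 0.0511]
tcp_rot: [0.664, 0.747, -0.0, -0.0]
contact_force: [0.4, -2.4, 3.5]
opening: 0.29
t 44.1 at [0.6374 0.0345 0.0511] phi 96.73 tilt 0.0 units [-2.826 -0.012  0.005] turn -0.002 rows>= 2.0 F [ 0.4 -2.4  3.5] q6 -12.7 op 0.29
local now [0.0008 0.0107]
```

```bash
python3 -m creep '[0.1,0,0,0, 0.2,0,0,0, 0.3,0,0,0, 0.4,0,0,0, 0.5,0,0,0, 0.6,0,0,0, 0.7,0,0,0, 0.8,0,0,0, 0.9,0,0,0, 1.0,0,0,0, 1.1,0,0,0, 1.2,0,0,0, 1.3,0,0,0, 1.4,0,0,0, 1.5,0,0,0]';python3 -c "
from h import *
gol(0.0005,-.06,.051)"
```

```text
time: 45.35
eef_pos: [0.633, 0.0717, 0.0511]
tcp_rot: [0.664, 0.747, -0.0, -0.0]
contact_force: [-0.6, -2.8, 4.0]
opening: 0.291
t 45.35 at [0.633  0.0717 0.0511] phi 96.73 tilt 0.0 units [-4.326 -0.013  0.005] turn -0.002 rows>= 3.0 F [-0.6 -2.8  4. ] q6 -9.4 op 0.291
local now [0.0008 0.0481]
```

```bash
python3 -m creep '[0.1,0,0,0, 0.2,0,0,0, 0.3,0,0,0, 0.4,0,0,0, 0.5,0,0,0, 0.6,0,0,0, 0.7,0,0,0, 0.8,0,0,0, 0.9,0,0,0, 1.0,0,0,0, 1.1,0,0,0, 1.2,0,0,0, 1.3,0,0,0, 1.4,0,0,0, 1.5,0,0,0]';python3 -c "
from h import *
gol(0.0005,.13,.051)"
```

```text
time: 46.6
eef_pos: [0.6286, 0.109, 0.0511]
tcp_rot: [0.664, 0.747, -0.0, -0.0]
contact_force: [0.3, -3.3, 2.5]
opening: 0.286
t 46.6 at [0.6286 0.109  0.0511] phi 96.73 tilt 0.0 units [ 1.774 -0.015  0.006] turn -0.002 rows>= 2.0 F [ 0.3 -3.3  2.5] q6 -6.0 op 0.286
local now [0.0009 0.0856]
```

```bash
python3 -m creep '[0.1,0,0,0, 0.2,0,0,0, 0.3,0,0,0, 0.4,0,0,0, 0.5,0,0,0, 0.6,0,0,0, 0.7,0,0,0, 0.8,0,0,0, 0.9,0,0,0, 1.0,0,0,0, 1.1,0,0,0, 1.2,0,0,0, 1.3,0,0,0, 1.4,0,0,0, 1.5,0,0,0, 1.6,0,0,0, 1.7,0,0,0, 1.8,0,0,0, 1.8,0,0,0, 1.8,0,0,0]';python3 -c "
from h import *
gol(0.0005,.13,.051)
im=shoot()
cv2.imwrite('pics/g16.png',np.hstack([cv2.resize(im[c][v:v+90,u:u+90,::-1],None,fx=4.4,fy=4.4,interpolation=cv2.INTER_CUBIC) for c,v,u in(('scene',190,340),('top',130,235))]))
"
```

```text
time: 48.27
eef_pos: [0.6233, 0.154, 0.0512]
tcp_rot: [0.664, 0.747, 0.0, -0.0]
contact_force: [0.0, -0.1, 2.4]
opening: 0.29
t 48.27 at [0.6233 0.154  0.0512] phi 96.72 tilt 0.06 units [-0.041 -0.014  0.006] turn -0.004 rows>= 1.0 F [ 0.  -0.1  2.4] q6 -1.9 op 0.29
local now [0.0008 0.131 ]
```

View pics/g16.png

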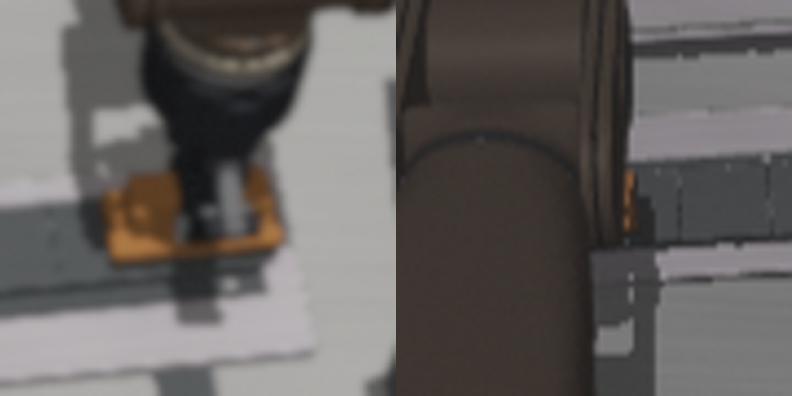

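```bash
python3 -m creep '[0,0,-0.3,0, 0,0,-1,0, 0,0,-2,0, 0,0,-2,0, 0,-1.5,-2,0, 0,-3,-2,0, 0,-4,-2,0, 0,-4,-2,0, 0,-4,-2,0]';python3 -c "
from h import *
go(.501,.4045,.10,176.8)
im=shoot()
for c in CI: cv2.imwrite(f'pics/{c}10.png',im[c][:,:,::-1])
cv2.imwrite('pics/g17.png',cv2.resize(im['scene'][150:290,230:510,::-1],None,fx=2.8,fy=2.8,interpolation=cv2.INTER_CUBIC))
"
```

```text
time: 49.12
eef_pos: [0.5217, 0.1417, 0.0993]
tcp_rot: [0.664, 0.747, -0.001, -0.001]
contact_force: [-0.0, -0.8, -1.3]
opening: 0.293
t 49.12 at [0.5217 0.1417 0.0993] phi 96.73 tilt 0.19 units [10.535  0.412 -0.029] turn -16.014 rows>= 12.0 F [-0.  -0.8 -1.3] q6 -2.3 op 0.293
```

View pics/g17.png

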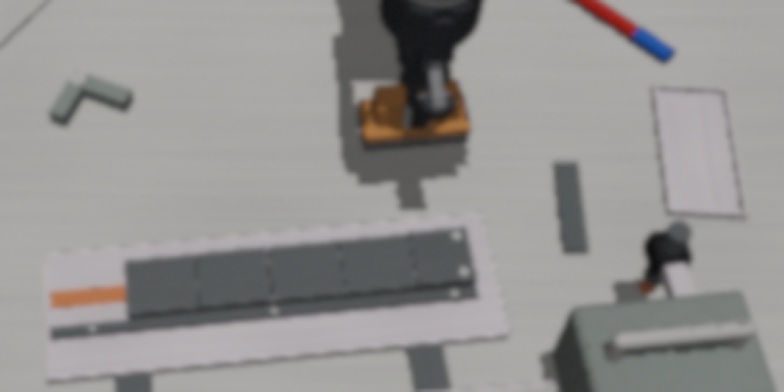

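```bash
python3 -c "
from h import *
s=lambda x,y:((x+.5)/2.8-.5+230,(y+.5)/2.8-.5+150)
Q=np.array([ray('scene',s(*a),.009)[:2] for a in((652,88),(668,212),(744,216),(722,91))]);print(Q,Q.mean(0))
d=Q[1]+Q[2]-Q[0]-Q[3];print('head',np.degrees(np.arctan2(d[1],d[0])),np.hypot(*d)/2,np.linalg.norm(Q[0]+Q[1]-Q[2]-Q[3])/2)
"
```

```text
[[0.4345 0.3775]
 [0.5667 0.3705]
 [0.57   0.4356]
 [0.4373 0.4416]] [0.5021 0.4063]
head -2.8228800337619093 0.13258242691735006 0.06469899785388851
```

```bash
python3 -m creep '[1.5,0,0,-1.4, 3,0,0,-2.8, 4.5,0,0,-4.2, 6,0,0,-5.6, 7.5,0,0,-7, 9,0.2,0,-8.4, 10.5,0.4,0,-9.8, 10.5,0.4,0,-11.2, 10.5,0.4,0,-12.6, 10.5,0.4,0,-14, 10.5,0.4,0,-15.4, 10.5,0.4,0,-16, 10.5,0.4,0,-16, 10.5,0.4,0,-16, 10.5,0.4,0,-16, 10.5,0.4,0,-16]';python3 -c "
from h import *
go(.501,.4045,.030,176.8)"
```

```text
time: 50.55
eef_pos: [0.5036, 0.4036, 0.101]
tcp_rot: [0.029, 1.0, 0.0, -0.0]
contact_force: [-0.4, -0.1, -1.6]
opening: 0.293
t 50.55 at [0.5036 0.4036 0.101 ] phi 176.66 tilt 0.0 units [0.105 0.029 2.839] turn -0.027 rows>= 2.0 F [-0.4 -0.1 -1.6] q6 -56.9 op 0.293
```

```bash
python3 -m creep '[0.08,0.04,1,-0.05, 0.08,0.04,2,-0.05, 0.08,0.04,2.6,-0.05, 0.08,0.04,2.6,-0.05, 0.08,0.04,2.6,-0.05, 0.08,0.04,2.6,-0.05]';python3 -c "
from h import *
go(.501,.405,.0285,176.9)"
```

```text
time: 51.05
eef_pos: [0.5022, 0.4052, 0.0374]
tcp_rot: [0.026, 1.0, 0.001, 0.001]
contact_force: [0.2, 0.9, -1.1]
opening: 0.292
t 51.05 at [0.5022 0.4052 0.0374] phi 176.96 tilt 0.12 units [ 0.049 -0.009  0.357] turn 0.013 rows>= 1.0 F [ 0.2  0.9 -1.1] q6 -57.1 op 0.292
```

```bash
python3 -m creep '[0.04,0,0.15,0, 0.04,0,0.3,0, 0.04,0,0.36,0, 0.04,0,0.36,0, 0.04,0,0.36,0]';python3 -c "
from h import *
go(.501,.405,.0285,176.9)
im=shoot()
cv2.imwrite('pics/g18.png',np.hstack([cv2.resize(im[c][v:v+80,u:u+80,::-1],None,fx=5,fy=5,interpolation=cv2.INTER_CUBIC) for c,v,u in(('scene',160,440),('top',180,150))]))"
```

```text
time: 51.47
eef_pos: [0.5011, 0.4052, 0.0283]
tcp_rot: [0.026, 1.0, 0.001, 0.001]
contact_force: [-0.0, 0.2, 1.7]
opening: 0.292
t 51.47 at [0.5011 0.4052 0.0283] phi 176.97 tilt 0.12 units [ 0.005 -0.009 -0.007] turn 0.015 rows>= 1.0 F [-0.   0.2  1.7] q6 -57.0 op 0.292
```

View pics/g18.png

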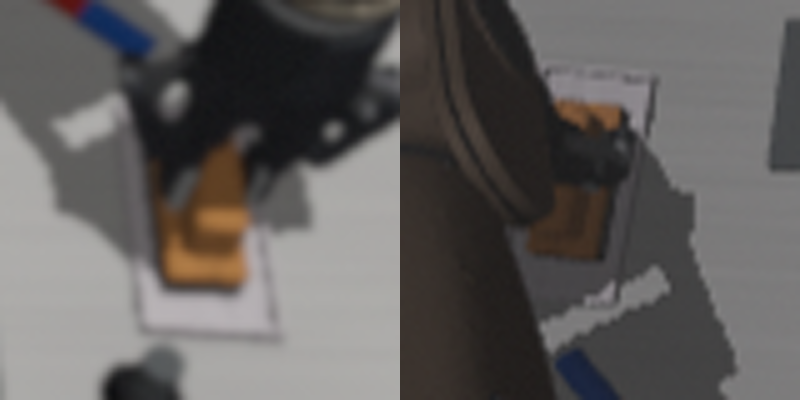

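```bash
python3 -m creep '[0,0,0,0, 0,0,0,0, 0,0,0,0, 0,0,0,0, 0,0,-1,0, 0,0,-2.5,0, 0,0,-4.5,0, 0,0,-5.5,0, 0,-3,-5.5,0, 0,-7,-5.5,0, 2,-10,-5.5,0, 2,-12,-5.5,0,2,-12,-5.5,0,2,-12,-5.5,0,2,-12,-5.5,0,2,-12,-5.5,0,2,-12,-5.5,0]' 70;python3 -c "
from h import *
go(.501,.405,.0285,176.9)
im=shoot()
for c in CI: cv2.imwrite(f'pics/{c}11.png',im[c][:,:,::-1])
cv2.imwrite('pics/g19.png',np.vstack([cv2.resize(im['scene'][150:285,230:510,::-1],None,fx=2.2,fy=2.2,interpolation=cv2.INTER_CUBIC),cv2.resize(im['top'][145:265,155:435,::-1],None,fx=2.2,fy=2.2,interpolation=cv2.INTER_CUBIC)]))"
```

```text
time: 52.98
eef_pos: [0.4336, 0.1053, 0.1644]
tcp_rot: [0.029, 1.0, -0.0, -0.0]
contact_force: [0.2, 0.5, 0.5]
opening: 0.727
t 52.98 at [0.4336 0.1053 0.1644] phi 176.73 tilt 0.04 units [-2.01  12.122  5.435] turn -0.034 rows>= 9.0 F [0.2 0.5 0.5] q6 -86.1 op 0.727
```

View pics/g19.png

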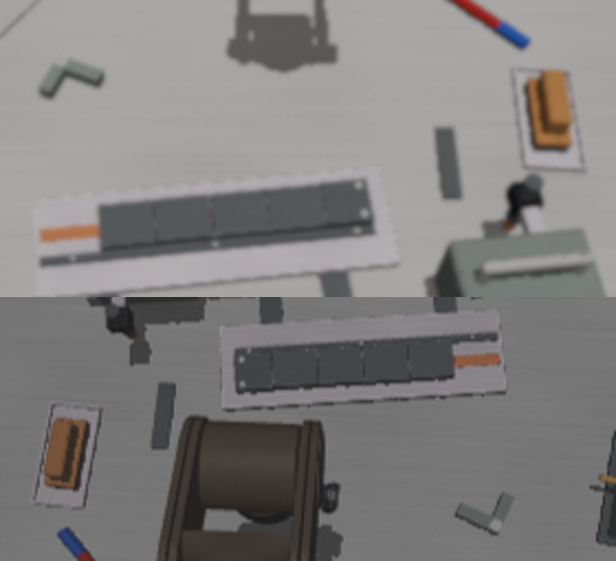

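View pics/scene11.png

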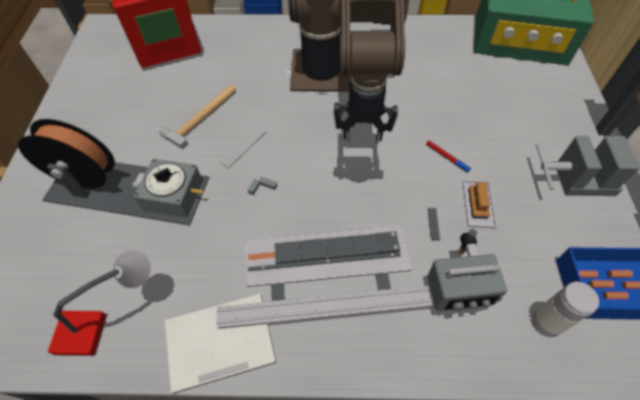

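```bash
python3 - <<'E'
from h import *
O=[]
for c,(v0,v1,u0,u1) in {'scene':(225,275,265,415),'top':(150,195,250,370)}.items():
    im=cv2.imread(f'pics/{c}11.png')
    b=cv2.resize(im[v0:v1,u0:u1],None,fx=5,fy=5,interpolation=cv2.INTER_CUBIC)
    if c=='top': b=cv2.convertScaleAbs(b,alpha=1.6)
    for h in [box(.05,.06,.027,.027,.0015,y) for y in(.09,.03,-.03,-.09)]:
        k=cv2.convexHull((((proj(c,place(h,*FX,FA))-[u0,v0])+.5)*5).astype(np.float32)).astype(int)
        for p in k: cv2.circle(b,tuple(map(int,p[0])),2,(0,255,0),-1)
    O.append(b)
w=max(o.shape[1] for o in O);O=[cv2.copyMakeBorder(o,0,0,0,w-o.shape[1],0) for o in O]
cv2.imwrite('pics/row.png',np.vstack(O))
r=[cv2.imread('pics/top11.png')[200:265,430:500],cv2.imread('pics/top2.png')[200:265,430:500]];print(np.abs(r[0].astype(int)-r[1]).mean())
E
```

```text
0.7284981684981685
```

View pics/row.png

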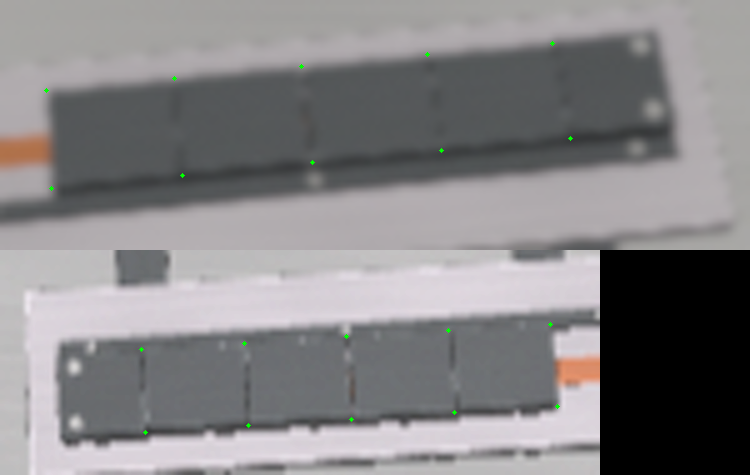

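```bash
python3 - <<'E'
from h import *
for n in (8,11):
  for c in CI:
    im=cv2.imread(f'pics/{c}{n}.png').astype(int)
    for y in(.12,.06,0,-.06):
        best=[]
        for x in np.arange(-.02,.0201,.002):
            u,v=np.round(proj(c,[*L2W(x,y),.026])[0]).astype(int)
            w=im[v-1:v+2,u-2:u+3];best.append((w[...,2]-w[...,0]).max())
        print(n,c,y,best)
E
```

```text
8 scene 0.12 [np.int64(-1), np.int64(-1), np.int64(-3), np.int64(-3), np.int64(-3), np.int64(-3), np.int64(-3), np.int64(-4), np.int64(-4), np.int64(-4), np.int64(-3), np.int64(-3), np.int64(-3), np.int64(-3), np.int64(-4), np.int64(-4), np.int64(-4), np.int64(-4), np.int64(-4), np.int64(-4), np.int64(-3)]
8 scene 0.06 [np.int64(0), np.int64(-2), np.int64(-2), np.int64(-3), np.int64(-3), np.int64(-3), np.int64(-3), np.int64(-3), np.int64(-4), np.int64(-4), np.int64(-4), np.int64(-4), np.int64(-4), np.int64(-3), np.int64(-3), np.int64(-3), np.int64(-3), np.int64(-3), np.int64(-3), np.int64(-3), np.int64(-3)]
8 scene 0 [np.int64(0), np.int64(-2), np.int64(-4), np.int64(-4), np.int64(-4), np.int64(-4), np.int64(-4), np.int64(-4), np.int64(-4), np.int64(-4), np.int64(-4), np.int64(-4), np.int64(-3), np.int64(-3), np.int64(-3), np.int64(-3), np.int64(-3), np.int64(-3), np.int64(-3), np.int64(-4), np.int64(-4)]
8 scene -0.06 [np.int64(0), np.int64(-3), np.int64(-3), np.int64(-4), np.int64(-4), np.int64(-3), np.int64(-3), np.int64(-3), np.int64(-3), np.int64(-4), np.int64(-4), np.int64(-4),
[... 3088 characters left out ...]
p.int64(-3), np.int64(-3), np.int64(-3), np.int64(-3), np.int64(-3), np.int64(-3), np.int64(-3)]
11 top 0 [np.int64(-1), np.int64(-1), np.int64(-1), np.int64(3), np.int64(3), np.int64(10), np.int64(10), np.int64(10), np.int64(10), np.int64(7), np.int64(7), np.int64(4), np.int64(4), np.int64(4), np.int64(1), np.int64(-1), np.int64(-1), np.int64(-1), np.int64(-1), np.int64(-1), np.int64(-1)]
11 top -0.06 [np.int64(-1), np.int64(-2), np.int64(-2), np.int64(-2), np.int64(-2), np.int64(-2), np.int64(-3), np.int64(-3), np.int64(-3), np.int64(-3), np.int64(-3), np.int64(-3), np.int64(-3), np.int64(-3), np.int64(-3), np.int64(-2), np.int64(-2), np.int64(-2), np.int64(-2), np.int64(-2), np.int64(-2)]
```

```bash
python3 - <<'E'
from h import *
for n in (8,9,10,11):
  for c in CI:
    im=cv2.imread(f'pics/{c}{n}.png').astype(int)
    r=[]
    for y in(.12,.06,0,-.06):
        k=[]
        for x in np.arange(-.012,.0121,.002):
            u,v=np.round(proj(c,[*L2W(x,y),.026])[0]).astype(int);w=im[v-1:v+2,u-2:u+3];k.append((w[...,2]-w[...,0]).max())
        r.append(int(max(k)))
    print(n,c,r)
gol(0,-.145,.12)
E
```

```text
8 scene [-3, -3, -3, -3]
8 top [-2, -2, -2, -1]
9 scene [-3, -3, -3, -3]
9 top [-2, -1, -2, -2]
10 scene [-3, -3, 2, -3]
10 top [14, -2, 11, -2]
11 scene [-3, -3, 2, -3]
11 top [-2, -2, 10, -2]
t 53.08 at [0.4346 0.1076 0.1648] phi 176.88 tilt 0.05 units [-9.289 -8.621  1.792] turn 16.029 rows>= 12.0 F [ 0.3  0.8 -0.7] q6 -86.0 op 0.723
local now [-0.1919  0.1071]
```

```bash
python3 -m creep '[-1,-1.4,1,1.4, -2,-2.6,1.8,2.8, -3,-3.7,1.8,4.2, -4,-4.7,1.8,5.6, -5,-5.7,1.8,7, -6,-6.7,1.8,8.4, -7,-7.6,1.8,9.8, -8,-8.3,1.8,11.2, -9.29,-8.62,1.8,12.6, -9.29,-8.62,1.8,14, -9.29,-8.62,1.8,15.4, -9.29,-8.62,1.8,16.03, -9.29,-8.62,1.8,16.03, -9.29,-8.62,1.8,16.03, -9.29,-8.62,1.8,16.03,-9.29,-8.62,1.8,16.03]' 255 30; python3 -c "
from h import *
gol(0.0,-.145,.02)
"
```

```text
time: 54.42
eef_pos: [0.6554, -0.1189, 0.1195]
tcp_rot: [0.663, 0.749, 0.0, -0.0]
contact_force: [0.6, 0.1, -0.2]
opening: -0.002
t 54.42 at [ 0.6554 -0.1189  0.1195] phi 96.93 tilt 0.01 units [-0.048 -0.028  3.982] turn 0.039 rows>= 3.0 F [ 0.6  0.1 -0.2] q6 -25.9 op -0.002
local now [ 0.0007 -0.1438]
```

```bash
python3 -m creep '[-0.06,-0.03,1.2,0.04, -0.06,-0.03,2.4,0.04, -0.06,-0.03,3.5,0.04, -0.06,-0.03,3.9,0.04, -0.06,-0.03,3.9,0.04, -0.06,-0.03,3.9,0.04, -0.06,-0.03,3.9,0.04]'; python3 -c "
from h import *
gol(0.0005,-.132,.019)
"
```

```text
time: 55.0
eef_pos: [0.6562, -0.1218, 0.0245]
tcp_rot: [0.665, 0.747, 0.001, 0.002]
contact_force: [-0.9, -0.6, 1.0]
opening: 0.001
t 55.0 at [ 0.6562 -0.1218  0.0245] phi 96.64 tilt 0.22 units [ 0.589 -0.029  0.22 ] turn -0.02 rows>= 1.0 F [-0.9 -0.6  1. ] q6 -25.8 op 0.001
local now [ 0.0012 -0.1467]
```

```bash
python3 -m creep '[0,-0.03,0.15,0, 0.15,-0.03,0.2,0, 0.3,-0.03,0.2,0, 0.45,-0.03,0.2,0, 0.55,-0.03,0.2,0, 0.65,-0.03,0.2,0,0.65,-0.03,0.2,0]'; python3 -m creep '[0.1,0,0,0, 0.2,0,0,0, 0.3,0,0,0, 0.3,0,0,0]'; python3 -c "
from h import *
gol(0.0005,-.132,.019)
"
```

```text
time: 55.58
eef_pos: [0.6521, -0.1056, 0.0175]
tcp_rot: [0.665, 0.747, -0.0, 0.001]
contact_force: [0.1, -3.2, 0.6]
opening: 0.005
time: 55.92
eef_pos: [0.6522, -0.1053, 0.0182]
tcp_rot: [0.664, 0.748, -0.004, 0.006]
contact_force: [-0.6, -20.4, -1.3]
opening: 0.0
t 55.92 at [ 0.6522 -0.1053  0.0182] phi 96.82 tilt 0.81 units [-0.086  0.053 -0.03 ] turn 0.016 rows>= 1.0 F [ -0.6 -20.4  -1.3] q6 -24.0 op 0.0
local now [-0.0008 -0.1299]
```

```bash
python3 -m creep '[-0.4,0,0,0, -1,0,0,0, -1,0,-1,0, -1,0,-3,0, -1,-2,-4,0, -1,-4,-4,0, -1,-6,-4,0, -1,-6,-4,0, -1,-6,-4,0]' ; python3 - <<'E'
from h import *
I=shoot();n=12
for c in CI:
    im=I[c][:,:,::-1].astype(int);cv2.imwrite(f'pics/{c}12.png',im.astype(np.uint8))
    r=[]
    for y in(.12,.06,0,-.06):
        k=[]
        for x in np.arange(-.012,.0121,.002):
            u,v=np.round(proj(c,[*L2W(x,y),.026])[0]).astype(int);w=im[v-1:v+2,u-2:u+3];k.append((w[...,2]-w[...,0]).max())
        r.append(int(max(k)))
    print(c,r)
O=[]
for c,(v0,v1,u0,u1) in {'scene':(225,275,265,415),'top':(150,195,250,370)}.items():
    b=cv2.resize(I[c][v0:v1,u0:u1,::-1],None,fx=5,fy=5,interpolation=cv2.INTER_CUBIC)
    O.append(cv2.convertScaleAbs(b,alpha=1.5))
w=max(o.shape[1] for o in O);O=[cv2.copyMakeBorder(o,0,0,0,w-o.shape[1],0) for o in O]
cv2.imwrite('pics/row2.png',np.vstack(O))
E
```

```text
time: 56.67
eef_pos: [0.499, -0.1386, 0.1154]
tcp_rot: [0.666, 0.746, -0.001, -0.003]
contact_force: [0.6, 0.3, -1.0]
opening: 0.001
scene [-3, -3, -3, -3]
top [-2, -2, -1, -2]
```

View pics/row2.png

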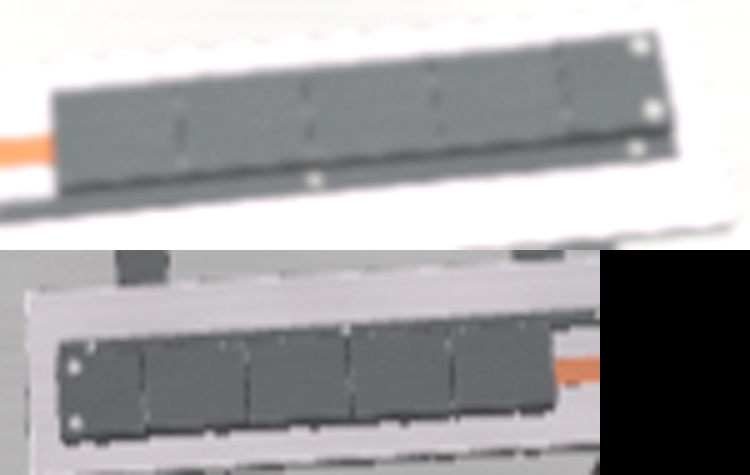

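```bash
python3 - <<'E'
import cv2,numpy as np
a={(c,n):cv2.imread(f'pics/{c}{n}.png').astype(int) for c in('scene','top') for n in(0,12)}
for nm,c,(u0,u1,v0,v1) in(('magnet','scene',(245,280,172,198)),('offcut','scene',(424,443,203,242))): print(nm,np.abs(a[c,0]-a[c,12])[v0:v1,u0:u1].mean())
cv2.imwrite('pics/fin.png',np.hstack([cv2.resize(a['scene',12][165:240,440:510].astype(np.uint8),None,fx=5,fy=5),cv2.resize(a['top',12][180:255,160:230].astype(np.uint8),None,fx=5,fy=5)]))
E
```

```text
magnet 52.142490842490844
offcut 5.245614035087719
```

View pics/fin.png

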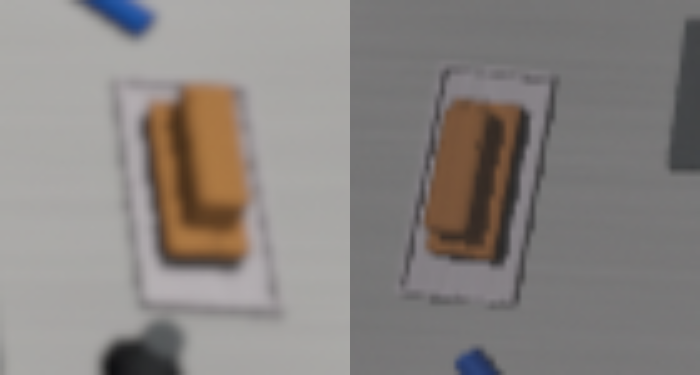

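```bash
python3 - <<'E'
import cv2,numpy as np
g=lambda c,n:cv2.imread(f'pics/{c}{n}.png').astype(int)
for n in(2,4,6,8,9,10,11,12):
  print(n,[round(float(np.abs(g(c,0)-g(c,n))[v0:v1,u0:u1].mean()),2) for c,(u0,u1,v0,v1) in(('scene',(245,280,172,198)),('scene',(424,443,203,242)),('top',(220,238,180,216)),('top',(360,392,230,255)))])
a=np.hstack([cv2.resize(g('scene',n)[195:250,410:460].astype(np.uint8),None,fx=6,fy=6) for n in(0,12)]);cv2.imwrite('pics/off.png',a)
E
```

```text
2 [2.47, 2.26, 6.01, 29.11]
4 [2.24, 2.11, 7.41, 8.34]
6 [2.28, 2.15, 7.23, 8.65]
8 [21.34, 3.7, 6.46, 53.37]
9 [76.18, 8.38, 9.33, 47.67]
10 [3.58, 3.39, 30.3, 9.25]
11 [1.27, 1.2, 7.29, 7.41]
12 [52.14, 5.25, 7.64, 49.12]
```

View pics/off.png

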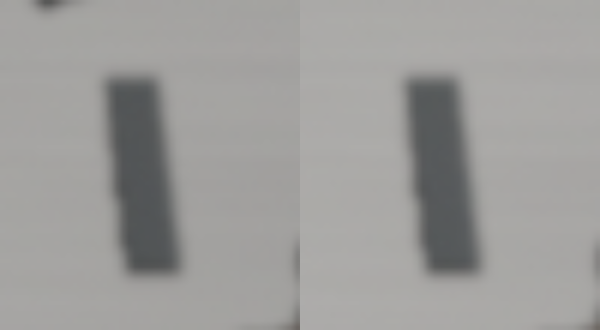

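Offcut and magnet are unmoved; the differences come from exposure changes and the arm hiding the magnet in the last picture. Everything checks out, so I'm handing in.

```bash
python3 -c "
from plant import ctrl
print(ctrl.sign_off())"
```

```text
the job is handed in; nothing more can be done
None
```

The job is done and handed in at about 57 s on the robot's clock, well inside the 210 s limit.

- **Counter:** I turned the knob anticlockwise to its zero stop. The wrist torque rose to about 1.3 N m there, and the pointer reads on the zero mark.
- **Row:** All four coupons lie along the fence, pushed up tight to the tab and to each other.
- **Rub:** I set the block down on the coupon farthest from the tab, paused, then slid it at about 30 mm/s onto the tab. The sole's force, measured at points along the stroke, was about 4 to 6 N, or 2.8 to 4 mm of squeeze. The light end of that was on the tab.
- **Block:** It lies back in its tray, sole down.

**One check failed along the way:** after the rub, a sub-millimetre gap showed between the second and third coupons from the tab. I closed it by pushing on the end of the row with about 20 N. Both cameras then showed no gap at any seam.

**Last checks:**
- The offcut looks unmoved in the final pictures.
- The arm hid the magnet in the last picture; in the one before, it was where it started.
- I had only pushing force and pictures to judge contact with the fence. Those readings put the coupons about 1 mm short of the position the drawing gives, which is within the camera calibration error.

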